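# Put the vegetable slicer away after washing up

### The arm

A 7-joint arm with a two-finger parallel gripper is mounted at the origin on a cart in front of the work surface, level with it; the furniture and walls round the work are solid. World frame = base frame: x ahead of the robot, y to its left, z up, the work surface at z = 0. Lengths are in m, angles in rad, forces in N, time in s.
With the tool pointing down it reaches from about 0.35 to 0.9 m from the base axis. Payload 8.1 kg.
Tool frame: the origin (TCP) lies at the very end of the fingers, on their centre line; the grasp point (between the pads) lies 19 mm behind it (env.grip_point_offset is the distance from the TCP to the grasp point, in m); y points along the fingers, x is the direction in which the jaws open and shut, and the axes are right-handed (so a half turn about y gives the same grasp; the last joint's range is limited). The gripper opens to 85 mm and grips with 20 to 120 N. Pads are 22 mm wide; open, the fingers measure 114 mm over their backs; the gripper's body (76 mm by 85 mm) begins 54 mm behind the grasp point. The pads swing forward as they close: fully open they stand 13 mm farther back than shut.
Start: joints at [-1.292, 0.434, 0.025, 1.573, -0.012, 1.134, -0.075], TCP at [0.233, 0.58, 0.231] pointing down, gripper open.
Joint ranges: [-2.62, 2.62], [-0.44, 2.09], [-1.27, 1.32], [0.08, 2.57], [-1.32, 4.46], [0.12, 2], [-2.74, 2.74]. Speed limits (rad/s): [2.22, 2.22, 3.01, 3.01, 3.14, 3.14, 3.14].

### API

Orientations are given as a rotation vector (axis times angle).
In Python, from bench import get_obs, grab_frame, camera_info, job, spot_in, cut_out, tip_of, env gives the robot as it stands.
- The arm moves only by the tool send_rows, never from a script. Its argument "plan" is one flat list of numbers, 7 for each row, row after row: the opening, from 0 (shut) to 1 (fully open), then the shift along the tool's x, y, z in units of 150 mm (1.0 is 150 mm), then the turn, a rotation vector about the tool's x, y, z in units of 180 degrees (1.0 is 180 degrees). In form: [grip, x, y, z, wx, wy, wz, grip, x, y, z, wx, wy, wz, ...]. A call has 1 to 5 rows; each row shifts and turns the commanded pose from where the row before left it, along the tool's axes as they then stand; what a row does not reach is not made up. A row lasts 1/10 s, in which the tool goes at most 50 mm and 8.59 degrees, less where a joint would pass 70% of its speed; a pose out of reach is approached as far as the arm can. A call with a number of a shift or a turn outside -1 to 1 is refused whole. A call with a gripper value outside its range is refused whole. The fingers move at their own pace and stop on an object; the grip force is fixed at half the most. Time passes only in rows, so rows that do not move let the fingers close. It gives the time, the measured TCP pose, the force and the opening at its end, in the units of the state.
- get_obs(): the state, without advancing time (a new reading comes with each control period).
- grab_frame(name): name is "side" or "top" or "wrist"; returns (picture, depth): 420x560x3 uint8, blue, green, red; 420x560 float32, m along the optical axis (not along the pixel's ray), 0 where there is no reading.
- camera_info(name): a dict with "mtx" (3x3 intrinsics, pixels), "distortion" ([k1, k2, p1, p2, k3] as OpenCV has them; the pictures are not rectified), "cam_to_world" (4x4, takes a point from camera to world coordinates). Camera axes: x right, y down, z forward; pixel columns grow to the right and rows downward; lengths in m; the calibration is good to about 2 mm. A picture is of the moment at which its call begins: read the wrist's pose just before it. camera_info takes no time and is no camera call; for the wrist camera it gives the pose at the moment of the call.
- job.sign_off(): hands the job in, once; it reports no verdict.
Trained networks look in the newest picture that a camera, given by its name, has taken for a name from the list of things; names that differ only in an ending like _2 or _b are one class to them, and where a whole thing is asked for, a point or a joint stands for the part that bears it (a point fixed in the world has none). Each returns a list of dicts, best first, with "confidence" (0 to 1); they miss things now and then, are a little off and sometimes report something else, mostly with a low value. They report only what shows in the picture. A call takes as long as a camera call.
- spot_in(camera, thing): "at" ([x, y, z] in m, in world coordinates, good to about 4 mm: the middle of the surface that is visible of it).
- cut_out(camera, thing): "mask" (420x560 bool, what is visible of it).
- tip_of(camera, thing): "at" ([x, y, z] in m, in world coordinates, good to about 4 mm: a listed point, or the origin of a listed thing).
The state is a dict: "t": time; "joints": joint angles; "qd": joint speeds; "joint_efforts": joint torques, N m; "ee_pos": TCP position; "tool_rot": TCP orientation; "force": force on the tool from outside, world axes, zero at the start; "ft_torque": the same for the moment, N m; "grip_width": finger opening in m.
Only numpy, scipy, OpenCV 4.12 (cv2) and the standard library are available. Lean on these libraries where they do the work, as an engineer would, in place of code of your own. Each camera call takes 0.05 s, during which the arm holds its last target.

### The job

The vegetable slicer is washed and dry, so put it away: take every blade insert out of the wire drying rack (there are two to four) and slide each on edge, tab up and fully down, into a slot of its own in the storage case; when all are in, press the case's hinged lid shut until it clicks. Make the slicer's blade safe as well, before or after that: hook the front lip of the loose blade cover into the slot beside the slicer's handle, then swing the cover down and press its other end until it snaps in under the catch and lies flat. Leave the mug, the tin and the peeler where they are.

Things in the scene. Friction and masses are not known exactly. Their poses are not given: they have to be found in the camera images.
- slicer: hand slicer lying flat, fixed; white frame, steel deck, black handle, 250 x 116 mm. Origin on the worktop under the middle of the cover's seat; +x from the handle (nearest the robot) to the far foot, z up. Deck (seat) 24 mm up, from x = -70 to 66 mm; side rails: inner faces y = +-49, tops z = 30 mm. White crossbar with the lip slot at x = -86 to -69, top z = 41 mm.
- slicer_slot (a point): middle of the back of the lip slot, 2.5 mm above its floor, at slicer (-78, 0, 26.5) mm; axes as the slicer's. Slot 66 mm wide, 8 mm deep, opens towards the slicer's +x, floor level with the deck; its roof rises from 7 mm above the floor at the back to 10 mm at the mouth: the lip enters with the cover's rear tilted up 5 to 20 degrees.
- slicer_nose (a point): middle of the sprung catch's round grey nose (30 mm wide, radius 5 mm) at slicer (68.5, 0, 33.7) mm. It yields towards the slicer's +x (3 N to start, 7 N at 2.5 mm) and overhangs the seated cover's rear edge by 2.5 mm. Above it a 45 degree lead-in ramp slopes up and back to z = 46 mm at x = 76 mm.
- cover: loose grey blade cover, about 90 g: plate 132 (x) x 90 (y) x 5 mm; lip 60 mm wide, 5 mm thick, sticks out 11 mm at the -x edge. Grip ridge across the middle: 12 mm thick (x), 60 mm long (y), z = 5 to 36 mm. Origin: middle of the underside, z up; lies flat at first. Seated: origin at slicer (0, 0, 24) mm, same axes. Resting on the catch it tilts 4 degrees; 10 to 15 N down on the rear snaps it in.
- cover_rear (a point): where to press the cover: upper face, (50, 0, 5) mm in its frame; axes as the cover's
- cover_lip (a point): middle of the tip of the cover's front lip, at (-77, 0, 2.5) mm in the cover's frame; axes as the cover's
- case: storage case, fixed: white tub 104 (x) x 136 (y) mm, walls 44 mm high, deep clear lid hinged at the +x wall. Origin under its middle; front at -x. Four slots along x at y = -45, -15, 15, 45 mm, each 7 mm wide, 92 mm long, floor at z = 6 mm, straight sides up to 32 mm; the ridges between them have 45 degree roofs up to 43.5 mm that lead in. A seated insert's origin is at z = 6, tab top 93 mm.
- case_slot0 (a point): middle of the floor of the case's slot 0 (y = -45 mm in the case's frame); axes as the case's
- case_slot1 (a point): middle of the floor of the case's slot 1 (y = -15 mm in the case's frame); axes as the case's
- case_slot2 (a point): middle of the floor of the case's slot 2 (y = 15 mm in the case's frame); axes as the case's
- case_slot3 (a point): middle of the floor of the case's slot 3 (y = 45 mm in the case's frame); axes as the case's
- case_hinge (a point): middle of the lid's hinge axis, at (52, 0, 44) mm in the case's frame; axes as the case's, the hinge axis is y
- case_lid (a joint): lid angle about its hinge: 0 shut, 1.57 upright, 1.95 fully open. Clear with grey rims, 104 mm from hinge to front, 57 mm deep; shut, it tops out 101 mm above the worktop. A stiff hinge (0.07 N m) keeps it where it is left. A sprung click catch stops it at about 0.09 rad; some 10 N down on the thumb tab presses it past that.
- lid_tab (a point): on the upper face of the lid's thumb tab: 118 mm from the hinge axis, 7 mm above the rim plane. The tab (50 mm wide, 5 mm thick, 104 to 127 mm from the axis) sticks out of the lid's front. Axes turn with the lid: shut, as the case's; z is out of the upper face. Lid open, that face looks away from the robot: a finger behind it pulls the lid over.
- rack: wire drying rack, fixed, 96 (x) x 150 (y) mm. Origin under its middle on the worktop. Four places side by side at y = -51, -17, 17, 51 mm, each between two wire loops 48 mm high, 60 mm long (x), 7 mm apart; an insert stands there on rails 10 mm above the worktop, its x along the rack's x.
- insert_slice: insert that slices (one slanting blade), 60 g: grey frame 84 (x) x 5 (y) x 60 (z) mm, steel middle; on top a finger tab 32 (x) x 9 (y) mm from z = 60 (frame shoulders) to 87 mm. Origin: middle of the lower edge, z up to the tab. Starts on edge in a place of the rack, x along the rack's x, leaning up to 4 degrees. May be absent.
- insert_strip: insert that cuts strips (a row of teeth over a blade), 60 g: grey frame 84 (x) x 5 (y) x 60 (z) mm, steel middle; on top a finger tab 32 (x) x 9 (y) mm from z = 60 (frame shoulders) to 87 mm. Origin: middle of the lower edge, z up to the tab. Starts on edge in a place of the rack, x along the rack's x, leaning up to 4 degrees. May be absent.
- insert_coarse: insert that grates coarsely (twelve large holes), 60 g: grey frame 84 (x) x 5 (y) x 60 (z) mm, steel middle; on top a finger tab 32 (x) x 9 (y) mm from z = 60 (frame shoulders) to 87 mm. Origin: middle of the lower edge, z up to the tab. Starts on edge in a place of the rack, x along the rack's x, leaning up to 4 degrees. May be absent.
- insert_fine: insert that grates finely (forty small holes), 60 g: grey frame 84 (x) x 5 (y) x 60 (z) mm, steel middle; on top a finger tab 32 (x) x 9 (y) mm from z = 60 (frame shoulders) to 87 mm. Origin: middle of the lower edge, z up to the tab. Starts on edge in a place of the rack, x along the rack's x, leaning up to 4 degrees. May be absent.
- mug: blue and yellow mug, 90 mm across and 97 mm high, standing near the work; origin under its middle; leave alone
- tin: food tin, 75 mm across and 58 mm high; origin under its middle; leave alone
- potato_peeler: black peeler, 170 mm long, lying on the worktop; origin under its middle; leave alone

How it is judged:
On the way, in this order (a step that is already met when the one before it is completed fails the run):
1. every blade insert stands fully down in a slot of the case (x of insert_slice in the frame of case between -0.008 and 0.008 m and y of insert_slice in the frame of case between -0.055 and 0.055 m and z of insert_slice in the frame of case between 0 and 0.01 m and angle between each of insert_slice, insert_strip, insert_coarse, insert_fine's own z axis and vertical below 0.16 rad and angle between the x axis of each of insert_slice, insert_strip, insert_coarse, insert_fine and the x axis of case, either way round below 0.12 rad and linear speed of each of insert_slice, insert_strip, insert_coarse, insert_fine below 0.02 m/s and x of insert_strip in the frame of case between -0.008 and 0.008 m and y of insert_strip in the frame of case between -0.055 and 0.055 m and z of insert_strip in the frame of case between 0 and 0.01 m and x of insert_coarse in the frame of case between -0.008 and 0.008 m and y of insert_coarse in the frame of case between -0.055 and 0.055 m and z of insert_coarse in the frame of case between 0 and 0.01 m and x of insert_fine in the frame of case between -0.008 and 0.008 m and y of insert_fine in the frame of case between -0.055 and 0.055 m and z of insert_fine in the frame of case between 0 and 0.01 m), for 0.2 s.
2. after that, the case's lid is shut past its click (value of joint case_lid below 0.03 rad), for 0.2 s.
At the end, for the whole second after the job is handed in: Every insert present stands tab up in a case slot, within 4 mm of the slot floor, 8 mm lengthwise, 9 degrees of upright; lid shut past its click (under 0.03 rad); cover snapped in, lip in the slot (within 4 mm along, 6 mm across, 3 mm in height, tilt under 0.03 rad); all at rest (all of step 1 and value of joint case_lid below 0.03 rad and x of cover in the frame of slicer between -0.004 and 0.004 m and y of cover in the frame of slicer between -0.006 and 0.006 m and z of cover in the frame of slicer between 0.022 and 0.027 m and x of cover_lip in the frame of slicer below -0.072 m and angle between cover's own z axis and vertical below 0.03 rad and linear speed of cover below 0.02 m/s); the robot touches nothing.
It fails at once if the mug is shifted more than 3 cm (distance of mug from where it was at the start of the episode above 0.03 m).
It fails at once if the tin is shifted more than 3 cm (distance of tin from where it was at the start of the episode above 0.03 m).
It fails at once if the peeler is shifted more than 3 cm (distance of potato_peeler from where it was at the start of the episode above 0.03 m).
Of insert_slice, insert_strip, insert_coarse, insert_fine only 2 to 4 are there at a start; the rules pass over those that are not, and their reading is None.
At some moment in a run one of cover may be knocked a few centimetres aside while the robot is not near it.
Once in a run the grip may slacken for a moment while it holds something.
It also fails if it takes over 210 s, if anything falls off the work surface, if the arm or the gripper's body presses on something with over 40 N, if the wrist force passes 120 N, or if a joint passes its speed limit or range.

## Working session

There is one attempt and no reset: what is moved stays moved. The work goes in short steps, Python scripts to look and compute and a tool call to move; the robot and the scene stay as the last step left them, time stands still between calls to the robot, and variables do not carry over. Pictures are saved under pics/ and viewed, and the job is handed in when it is done.

Besides the shell and the picture viewer there is one more tool, called after ">>>" as a command line: name --argument value ..., lists and objects as JSON in quotes. send_rows: Moves the arm, as the interface text tells. Shifts and turns lie within -1 to 1; 1 stands for 150 mm of shift or 180 degrees of turn. Its arguments: {"type":"object","properties":{"plan":{"type":"array"}},"required":["plan"]}

```bash
ls; mkdir -p pics; cat > h.py <<'E'
import numpy as np, cv2
from scipy.spatial.transform import Rotation as R
from bench import get_obs, grab_frame, camera_info, job, spot_in, cut_out, tip_of, env
def pts(cam,depth,info=None):
    i=info or camera_info(cam)
    h,w=depth.shape
    u,v=np.meshgrid(np.arange(w),np.arange(h))
    uv=np.stack([u,v],-1).reshape(-1,1,2).astype(np.float64)
    n=cv2.undistortPoints(uv,np.array(i["mtx"]),np.array(i["distortion"])).reshape(h,w,2)
    P=np.dstack([n*depth[...,None],depth])
    T=np.array(i["cam_to_world"])
    W=P@T[:3,:3].T+T[:3,3]
    W[depth<=0]=np.nan
    return W
E
python3 - <<'E'
from h import *
print(get_obs(), env.grip_point_offset)
for c in ["side","top","wrist"]:
    p,d=grab_frame(c); cv2.imwrite(f"pics/{c}0.png",p); np.save(f"pics/{c}0.npy",pts(c,d))
    print(c,camera_info(c))
E
```

```text
pics
{'t': 0.0, 'joints': array([-1.29159469,  0.43523211,  0.0249609 ,  1.57410914, -0.01159846,
        1.1340098 , -0.07512257]), 'qd': array([-9.56157952e-04,  2.04273736e-04, -2.26332091e-05, -1.42358491e-03,
        8.59698522e-04, -4.79548203e-04, -2.52984100e-03]), 'joint_efforts': array([ 4.69982588e-04, -6.70461416e+01,  1.02560151e+00, -3.16219819e+01,
        1.58311450e-02,  1.22356412e-02,  1.43550170e-05]), 'ee_pos': array([0.23272549, 0.57949765, 0.23051551]), 'tool_rot': array([-1.36704727, -0.92256529,  0.92462933]), 'force': array([ 0.46696872,  0.25866047, -0.03887703]), 'ft_torque': array([-0.01449309,  0.0068517 ,  0.01872637]), 'grip_width': 0.08563360237445014} 0.0187
side {'mtx': array([[412.38224415,   0.        , 283.05394447],
       [  0.        , 412.38224415, 205.73060086],
       [  0.        ,   0.        ,   1.        ]]), 'distortion': array([0.0246131, 0.       , 0.       , 0.       , 0.       ]), 'cam_to_world': array([[ 0.93361897, -0.1640165 ,  0.31851878,  0.24400777],
       [-0.35737105, -0.36349058,  0.86032583, -0.51922706],
       [-0.0253
[... 434 characters left out ...]
,
       [-0.99851155,  0.03234941,  0.04391119,  0.18919079],
       [-0.04736442, -0.11512822, -0.99222079,  0.88850556],
       [ 0.        ,  0.        ,  0.        ,  1.        ]])}
wrist {'mtx': array([[290.75917819,   0.        , 279.56838596],
       [  0.        , 290.75917819, 208.34965475],
       [  0.        ,   0.        ,   1.        ]]), 'distortion': array([-0.0591696,  0.       ,  0.       ,  0.       ,  0.       ]), 'cam_to_world': array([[ 0.37233736,  0.87859321,  0.2990633 ,  0.15587233],
       [ 0.92809448, -0.35166028, -0.12237514,  0.61056395],
       [-0.00234929,  0.32312383, -0.94635378,  0.37350779],
       [ 0.        ,  0.        ,  0.        ,  1.        ]])}
```

View pics/side0.png

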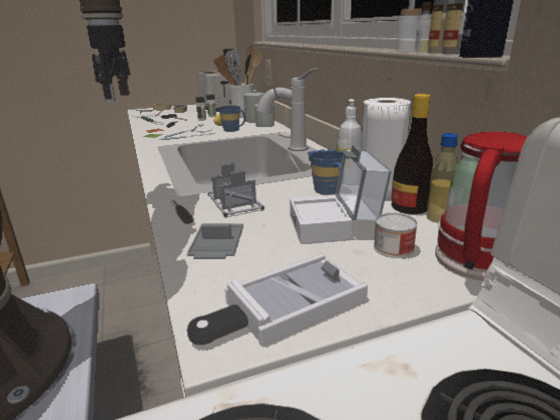

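View pics/top0.png

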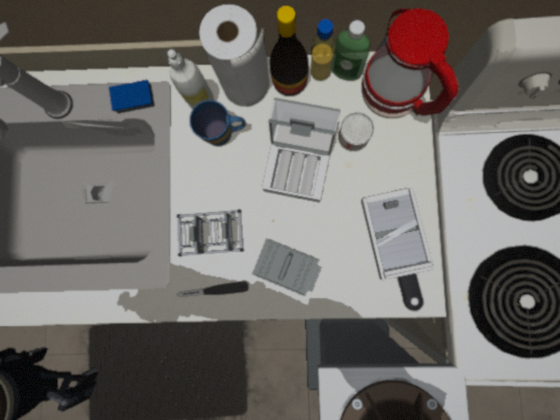

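View pics/wrist0.png

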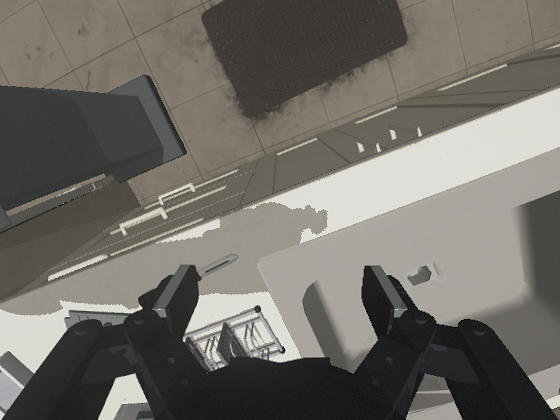

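```bash
python3 - <<'E'
from h import *
for t in ["slicer","slicer_slot","slicer_nose","cover","cover_rear","cover_lip","case","case_slot0","case_slot3","case_hinge","lid_tab","rack","insert_slice","insert_strip","insert_coarse","insert_fine","mug","tin","potato_peeler"]:
  for c in ["top","side"]:
    print(t,c,[(np.round(r["at"],3),round(r["confidence"],2)) for r in tip_of(c,t)][:3])
E
```

```text
slicer top [(array([ 0.436, -0.025, -0.003]), 0.76)]
slicer side [(array([ 0.438, -0.031, -0.003]), 0.59)]
slicer_slot top [(array([0.637, 0.184, 0.045]), 0.36)]
slicer_slot side [(array([ 0.362, -0.04 ,  0.027]), 0.84), (array([ 0.372,  0.223, -0.003]), 0.39)]
slicer_nose top [(array([ 0.504, -0.017,  0.032]), 0.65)]
slicer_nose side [(array([ 0.589,  0.193, -0.002]), 0.66), (array([ 0.508, -0.018,  0.033]), 0.48)]
cover top [(array([0.373, 0.228, 0.001]), 0.87), (array([0.343, 0.157, 0.005]), 0.58)]
cover side [(array([ 0.375,  0.226, -0.001]), 0.67)]
cover_rear top [(array([0.394, 0.272, 0.003]), 0.8)]
cover_rear side [(array([0.396, 0.273, 0.004]), 0.71)]
cover_lip top [(array([0.344, 0.155, 0.004]), 0.73)]
cover_lip side [(array([0.34 , 0.159, 0.001]), 0.87)]
case top [(array([ 0.591,  0.199, -0.004]), 0.59), (array([0.638, 0.183, 0.045]), 0.24)]
case side [(array([ 0.589,  0.191, -0.002]), 0.7), (array([0.582, 0.153, 0.007]), 0.31)]
case_slot0 top [(array([0.599, 0.24 , 0.004]), 0.94), (array([0.582, 0.185, 0.006]), 0.78), (array([0.58 , 0.155, 0.012]), 0.65)]
case_slot0 side [
[... 1073 characters left out ...]
nsert_coarse top []
insert_coarse side []
insert_fine top [(array([0.452, 0.423, 0.01 ]), 0.87)]
insert_fine side [(array([0.449, 0.42 , 0.012]), 0.59)]
mug top [(array([ 0.7  ,  0.36 , -0.001]), 0.66)]
mug side [(array([ 0.695,  0.364, -0.002]), 0.96), (array([0.454, 0.352, 0.007]), 0.17)]
tin top [(array([0.677, 0.052, 0.001]), 0.84)]
tin side [(array([ 0.676,  0.055, -0.004]), 0.71), (array([ 0.365, -0.042,  0.026]), 0.25), (array([0.396, 0.269, 0.006]), 0.17)]
potato_peeler top [(array([0.326, 0.396, 0.002]), 0.92), (array([0.372, 0.228, 0.001]), 0.42)]
potato_peeler side [(array([0.325, 0.398, 0.001]), 0.47), (array([0.638, 0.186, 0.036]), 0.31), (array([ 0.596,  0.242, -0.   ]), 0.18)]
```

```bash
python3 - <<'E'
from h import *
s=cv2.imread("pics/side0.png"); t=cv2.imread("pics/top0.png")
a=cv2.resize(t[195:270,165:265],None,fx=4,fy=4,interpolation=cv2.INTER_CUBIC)
b=cv2.resize(s[155:225,195:275],None,fx=5,fy=5,interpolation=cv2.INTER_CUBIC)
c=np.zeros((360,800,3),np.uint8); c[:300,:400]=a; c[:350,400:800]=b
cv2.imwrite("pics/rack0.png",c)
for cam in ["top","side"]:
    W=np.load(f"pics/{cam}0.npy").reshape(-1,3)
    m=(abs(W[:,0]-.46)<.09)&(abs(W[:,1]-.4)<.11)&(W[:,2]>.062)&(W[:,2]<.12)
    P=W[m]; print(cam,len(P)); print(np.round(P[np.argsort(P[:,1])],3)[::max(1,len(P)//40)].tolist())
o=get_obs(); print(R.from_rotvec(o["tool_rot"]).as_matrix().round(3))
E
```

```text
top 336
[[0.445, 0.344, 0.086], [0.42, 0.344, 0.063], [0.453, 0.344, 0.094], [0.464, 0.345, 0.092], [0.437, 0.345, 0.068], [0.47, 0.346, 0.087], [0.448, 0.346, 0.097], [0.461, 0.346, 0.095], [0.424, 0.347, 0.072], [0.439, 0.347, 0.069], [0.415, 0.348, 0.067], [0.465, 0.348, 0.096], [0.487, 0.349, 0.071], [0.483, 0.349, 0.069], [0.439, 0.349, 0.069], [0.444, 0.35, 0.098], [0.424, 0.35, 0.065], [0.492, 0.351, 0.07], [0.467, 0.352, 0.099], [0.449, 0.353, 0.096], [0.447, 0.411, 0.084], [0.453, 0.412, 0.081], [0.453, 0.412, 0.096], [0.455, 0.412, 0.087], [0.448, 0.413, 0.071], [0.446, 0.413, 0.093], [0.432, 0.413, 0.069], [0.444, 0.413, 0.099], [0.419, 0.414, 0.067], [0.446, 0.414, 0.097], [0.457, 0.414, 0.095], [0.419, 0.415, 0.07], [0.415, 0.415, 0.069], [0.461, 0.416, 0.097], [0.488, 0.416, 0.065], [0.428, 0.417, 0.072], [0.468, 0.417, 0.094], [0.481, 0.417, 0.069], [0.457, 0.418, 0.098], [0.444, 0.418, 0.097], [0.489, 0.419, 0.07], [0.474, 0.42, 0.069]]
side 489
[[0.465, 0.342, 0.073], [0.448, 0.344, 0.085], [0.441, 0.344, 0.083], [0.435, 0.345, 0.07], [0.469, 0.345, 0.086], [0.457, 0
[... 183 characters left out ...]
0.347, 0.072], [0.475, 0.347, 0.065], [0.473, 0.348, 0.063], [0.419, 0.348, 0.066], [0.434, 0.348, 0.069], [0.488, 0.348, 0.07], [0.443, 0.349, 0.093], [0.481, 0.349, 0.068], [0.486, 0.35, 0.067], [0.496, 0.351, 0.07], [0.487, 0.351, 0.069], [0.44, 0.41, 0.08], [0.451, 0.412, 0.085], [0.438, 0.412, 0.082], [0.462, 0.413, 0.096], [0.466, 0.413, 0.085], [0.449, 0.414, 0.093], [0.455, 0.414, 0.074], [0.456, 0.414, 0.086], [0.446, 0.414, 0.08], [0.442, 0.415, 0.093], [0.452, 0.415, 0.087], [0.445, 0.415, 0.09], [0.446, 0.416, 0.075], [0.455, 0.416, 0.068], [0.445, 0.416, 0.064], [0.493, 0.417, 0.065], [0.494, 0.418, 0.067]]
[[ 0.373  0.    -0.928]
 [ 0.928  0.     0.373]
 [ 0.    -1.    -0.   ]]
```

View pics/rack0.png

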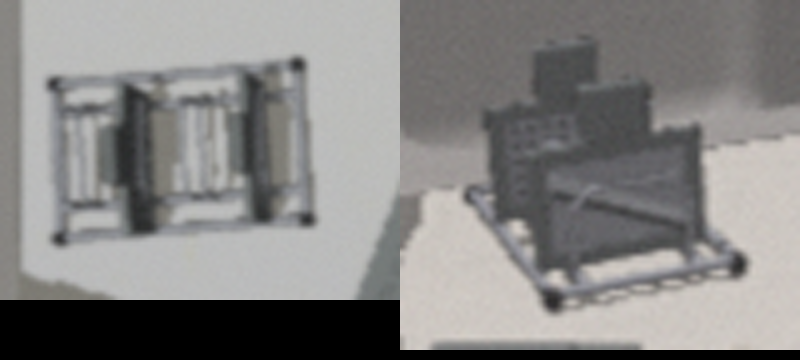

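```bash
cat > fit.py <<'E'
from h import *
Ws={c:np.load(f"pics/{c}0.npy").reshape(-1,3) for c in["top","side"]}
def sel(c,x0,x1,y0,y1,z0,z1):
    W=Ws[c]; return W[(W[:,0]>x0)&(W[:,0]<x1)&(W[:,1]>y0)&(W[:,1]<y1)&(W[:,2]>z0)&(W[:,2]<z1)]
def rect(P):
    r=cv2.minAreaRect((P[:,:2]*1000).astype(np.float32)); return r
if __name__=="__main__":
  for c in Ws:
    print(c)
    for n,y0,y1 in[("slice",.33,.37),("fine",.40,.44)]:
        P=sel(c,.40,.52,y0,y1,.062,.073); print(n,len(P),np.round(np.median(P,0),4),"shoulder fit",np.polyfit(P[:,0],P[:,1],1).round(3),P[:,0].min().round(4),P[:,0].max().round(4))
        P=sel(c,.40,.52,y0,y1,.093,.102); print(" tab",len(P),np.round(P.mean(0),4),P.min(0).round(4),P.max(0).round(4))
    P=sel(c,.5,.66,.1,.28,.040,.050); print("case rim",len(P),rect(P),P[:,2].mean())
    P=sel(c,.28,.46,.12,.33,.003,.012); print("cover",len(P),rect(P),np.median(P[:,2]))
    P=sel(c,.28,.46,.12,.33,.028,.045); print("ridge",len(P),rect(P),np.median(P[:,2]))
    P=sel(c,.34,.56,-.12,.08,.022,.034); print("slicer",len(P),rect(P),np.median(P[:,2]))
    P=sel(c,.30,.40,-.12,.08,.037,.043); print("crossbar",len(P),rect(P),np.median(P[:,2]))
    P=sel(c,.4,.5,.2,.5,-.01,.008); print("table z",np.median(P[:,2]))
E
python3 fit.py
```

```text
top
slice 67 [0.4392 0.3481 0.0693] shoulder fit [0.045 0.328] 0.4153 0.4983
 tab 63 [0.4564 0.3486 0.0962] [0.4421 0.3441 0.0934] [0.4719 0.3529 0.0993]
fine 79 [0.4543 0.4154 0.0692] shoulder fit [0.052 0.392] 0.4108 0.4937
 tab 62 [0.4528 0.4159 0.0963] [0.4378 0.4117 0.0931] [0.4677 0.4214 0.0991]
case rim 1898 ((603.841796875, 190.98109436035156), (135.8261260986328, 143.16734313964844), 76.87667846679688) 0.04387329643484337
cover 2193 ((369.75067138671875, 225.9031219482422), (206.96127319335938, 178.9229278564453), 89.6886215209961) 0.0053595521017058
ridge 139 ((374.54510498046875, 224.8474578857422), (11.619827270507812, 58.33550262451172), 66.44034576416016) 0.03497582301722624
slicer 2567 ((437.6763610839844, -29.755035400390625), (201.5205078125, 117.8157730102539), 10.289999961853027) 0.023961895344897788
crossbar 369 ((362.3196105957031, -42.93354797363281), (17.823978424072266, 104.4118423461914), 10.361973762512207) 0.040040352698084924
table z 0.00020305373621976042
side
slice 139 [0.4544 0.3477 0.0669] shoulder fit [0.047 0.326] 0.4149 0.4986
 tab 30 [0.4564 0.3476
[... 207 characters left out ...]
e rim 1111 ((605.3688354492188, 190.59402465820312), (138.81118774414062, 142.35690307617188), 76.96392822265625) 0.04327156431936363
cover 1230 ((382.40667724609375, 238.8405303955078), (192.63232421875, 140.09474182128906), 85.8355484008789) 0.005205430257180843
ridge 171 ((372.9103088378906, 223.35337829589844), (12.74979305267334, 60.81599807739258), 69.42678833007812) 0.03355281184506542
slicer 3821 ((436.6750183105469, -29.84809112548828), (201.03355407714844, 117.42805480957031), 10.639437675476074) 0.02404076756345841
crossbar 615 ((360.8503112792969, -43.289825439453125), (18.26638412475586, 104.88511657714844), 10.833590507507324) 0.04020274220897213
table z -0.00011985043532058981
```

```bash
python3 - <<'E'
from fit import *
from scipy.optimize import least_squares
th=np.deg2rad(-13.1)
for c in Ws:
    P=sel(c,.5,.68,.1,.29,.040,.048)
    for th in np.deg2rad([-12.5,-13.1,-13.7]):
        Rm=np.array([[np.cos(th),np.sin(th)],[-np.sin(th),np.cos(th)]])
        Q=P[:,:2]@Rm.T
        q=np.percentile(Q,[.5,99.5],axis=0); 
        hx=np.histogram(Q[:,0],bins=np.arange(Q[:,0].min(),Q[:,0].max(),.003))
        hy=np.histogram(Q[:,1],bins=np.arange(Q[:,1].min(),Q[:,1].max(),.003))
        print(c,np.rad2deg(th),Q.min(0),Q.max(0),q.round(4).tolist())
        x0=q[0,0]+.052; y0=(q[0,1]+q[1,1])/2
        print("  origin",Rm.T@[x0,y0])
    # slots: ridge tops
    P=sel(c,.5,.68,.1,.29,.040,.048)
L=sel("top",.6,.76,.08,.3,.09,.2); print(len(L)); k=np.argsort(-L[:,2])[:200:10]; print(L[k].round(3).tolist())
E
```

```text
top -12.5 [0.47669945 0.24899885] [0.63311379 0.38561057] [[0.4797, 0.25], [0.6308, 0.3844]]
  origin [0.58775879 0.19460195]
top -13.1 [0.47326085 0.25495041] [0.63025718 0.39080624] [[0.4767, 0.2555], [0.628, 0.39]]
  origin [0.58804713 0.19452871]
top -13.700000000000001 [0.46977035 0.26037444] [0.62745284 0.39637462] [[0.4732, 0.2611], [0.625, 0.3956]]
  origin [0.58805746 0.19462297]
side -12.5 [0.47855612 0.24735571] [0.63513239 0.38693069] [[0.4797, 0.2478], [0.6287, 0.3851]]
  origin [0.58760469 0.19386226]
side -13.1 [0.47524207 0.25347707] [0.63248408 0.39316285] [[0.4767, 0.2541], [0.6261, 0.3911]]
  origin [0.58810368 0.19436638]
side -13.700000000000001 [0.4718209  0.25917872] [0.62976641 0.39949374] [[0.4731, 0.26], [0.6234, 0.3973]]
  origin [0.58803779 0.19495458]
1914
[[0.657, 0.164, 0.171], [0.653, 0.154, 0.17], [0.665, 0.193, 0.17], [0.658, 0.17, 0.169], [0.656, 0.154, 0.168], [0.659, 0.174, 0.167], [0.663, 0.197, 0.166], [0.66, 0.183, 0.166], [0.659, 0.18, 0.163], [0.641, 0.176, 0.162], [0.66, 0.189, 0.161], [0.635, 0.168, 0.16], [0.65, 0.186, 0.16], [0.644, 0.184, 0.16], [0.643, 0.2, 0.159], [0.637, 0.168, 0.159], [0.638, 0.172, 0.159], [0.653, 0.194, 0.159], [0.642, 0.178, 0.159], [0.648, 0.178, 0.158]]
```

```bash
cat >> h.py <<'E'
def Rdown(psi,pitch=0):
    # jaw axis x_tool = direction psi+90deg
    x=np.array([-np.sin(psi),np.cos(psi),0]); y=np.array([0,0,-1.]); z=np.cross(x,y)
    return np.stack([x,y,z],1)
def rel(pos,Rt,base=None):
    o=get_obs()
    p,Rc=(o["ee_pos"],R.from_rotvec(o["tool_rot"]).as_matrix()) if base is None else base
    d=Rc.T@(np.array(pos)-p); w=R.from_matrix(Rc.T@Rt).as_rotvec()
    print("t",round(o["t"],2),"pos",o["ee_pos"].round(4),"grip",round(o["grip_width"],4),"F",o["force"].round(1))
    print("shift first: total units xyz",(d/.15).round(4),"mm",(d*1000).round(1),"turn units",(w/np.pi).round(4),"deg",np.rad2deg(w).round(2))
    d2=Rt.T@(np.array(pos)-p); print("shift in final axes units",(d2/.15).round(4))
    return d,w
E
cat > go.py <<'E'
import sys
from h import *
x,y,z,psi=map(float,sys.argv[1:5])
rel([x,y,z],Rdown(np.deg2rad(psi)))
E
python3 go.py .457 .349 .17 2.7;python3 go.py .457 .349 .17 182.7
```

```text
t 2.05 pos [0.2329 0.58   0.2313] grip 0.0856 F [ 0.4 -0.9 -0.5]
shift first: total units xyz [-0.8723  0.4088 -1.9603] mm [-130.8   61.3 -294. ] turn units [ 0.     -0.1366  0.    ] deg [  0.   -24.58   0.  ]
shift in final axes units [-1.6087  0.4088 -1.4198]
t 2.05 pos [0.2329 0.58   0.2313] grip 0.0856 F [ 0.4 -0.9 -0.5]
shift first: total units xyz [-0.8723  0.4088 -1.9603] mm [-130.8   61.3 -294. ] turn units [-0.      0.8634  0.    ] deg [ -0.   155.42   0.  ]
shift in final axes units [1.6087 0.4088 1.4198]
```

>>> send_rows --plan '[0.5, 0, 0, 0, 0, -0.0455, 0, 0.5, 0, 0, 0, 0, -0.0455, 0, 0.5, 0, 0, 0, 0, -0.0455, 0, 0.5, -0.2, 0, -0.2, 0, 0, 0, 0.5, -0.2, 0, -0.2, 0, 0, 0]'

```text
t: 2.55
ee_pos: [0.2953, 0.523, 0.2312]
tool_rot: [-1.184, -1.246, 1.246]
force: [1.4, -0.2, 0.3]
grip_width: 0.0426
```

>>> send_rows --plan '[0.5, -0.2, 0, -0.2, 0, 0, 0, 0.5, -0.2, 0, -0.2, 0, 0, 0, 0.5, -0.2, 0, -0.2, 0, 0, 0, 0.5, -0.2, 0.1, -0.2, 0, 0, 0, 0.5, -0.2, 0.1, -0.2, 0, 0, 0]'

```text
t: 3.05
ee_pos: [0.454, 0.3791, 0.2016]
tool_rot: [-1.187, -1.245, 1.242]
force: [0.2, -0.4, -0.4]
grip_width: 0.0431
```

```bash
python3 go.py .457 .349 .17 2.7
```

```text
t 3.05 pos [0.454  0.3791 0.2016] grip 0.0431 F [ 0.2 -0.4 -0.4]
shift first: total units xyz [-0.2018  0.2103 -0.0106] mm [-30.3  31.5  -1.6] turn units [ 0.0004 -0.      0.0004] deg [ 0.07 -0.    0.07]
shift in final axes units [-0.2015  0.2105 -0.0108]
```

>>> send_rows --plan '[0.5, -0.2, 0.1, -0.01, 0, 0, 0, 0.5, 0, 0.11, 0, 0, 0, 0, 0.5, 0, 0, 0, 0, 0, 0]'

```text
t: 3.35
ee_pos: [0.4549, 0.3483, 0.168]
tool_rot: [-1.187, -1.239, 1.245]
force: [-0.4, 0.4, 1.0]
grip_width: 0.0428
```

```bash
python3 go.py .457 .349 .076 2.7; python3 - <<'E'
from h import *
p,d=grab_frame("wrist"); cv2.imwrite("pics/w1.png",p); W=pts("wrist",d); np.save("pics/w1.npy",W)
W=W.reshape(-1,3)
for y0,y1 in[(.33,.37),(.40,.44)]:
    for z0,z1 in [(.062,.074),(.093,.102)]:
        P=W[(W[:,0]>.4)&(W[:,0]<.51)&(W[:,1]>y0)&(W[:,1]<y1)&(W[:,2]>z0)&(W[:,2]<z1)]
        if len(P): print(len(P),P.mean(0).round(4),P.min(0).round(4),P.max(0).round(4),np.polyfit(P[:,0],P[:,1],1).round(3))
for n in["insert_slice","insert_fine","insert_strip","insert_coarse"]: print(n,[(r["at"],r["confidence"]) for r in tip_of("wrist",n)])
E
```

```text
t 3.35 pos [0.4549 0.3483 0.168 ] grip 0.0428 F [-0.4  0.4  1. ]
shift first: total units xyz [ 0.0054  0.6135 -0.0158] mm [ 0.8 92.  -2.4] turn units [-0.0008 -0.0007 -0.0007] deg [-0.15 -0.12 -0.13]
shift in final axes units [ 0.0039  0.6135 -0.0142]
238 [0.4456 0.351  0.0711] [0.4143 0.3478 0.0624] [0.4977 0.3554 0.0733] [0.049 0.329]
412 [0.4548 0.3514 0.0978] [0.4401 0.3468 0.0932] [0.4717 0.3561 0.1005] [0.037 0.334]
443 [0.4459 0.4184 0.0697] [0.4094 0.4149 0.062 ] [0.4933 0.4239 0.0736] [0.05  0.396]
414 [0.4502 0.4184 0.0975] [0.4353 0.4145 0.0931] [0.4665 0.424  0.1   ] [0.044 0.399]
insert_slice [([0.4554, 0.3503, 0.0108], 0.8)]
insert_fine [([0.4488, 0.421, 0.0164], 0.68)]
insert_strip [([0.371, 0.2292, 0.002], 0.52)]
insert_coarse []
```

View pics/w1.png

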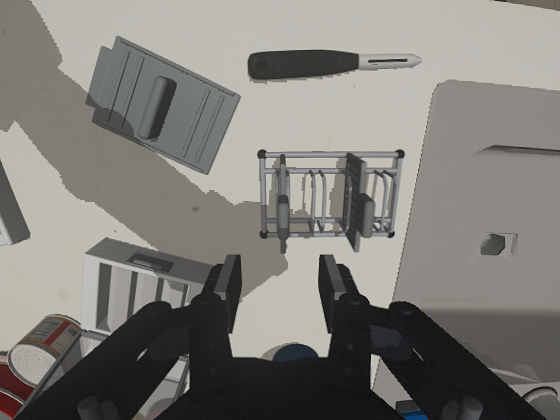

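>>> send_rows --plan '[0.5, 0.013, 0.2, -0.007, 0, 0, 0, 0.5, 0, 0.2, 0, 0, 0, 0, 0.5, 0, 0.15, 0, 0, 0, 0, 0.5, 0, 0.06, 0, 0, 0, 0, 0.5, 0, 0, 0, 0, 0, 0]'

```text
t: 4.1
ee_pos: [0.4559, 0.3524, 0.0778]
tool_rot: [-1.186, -1.243, 1.245]
force: [1.2, 0.9, -0.3]
grip_width: 0.0425
```

>>> send_rows --plan '[0, 0, 0, 0, 0, 0, 0, 0, 0, 0, 0, 0, 0, 0, 0, 0, 0, 0, 0, 0, 0, 0, 0, 0, 0, 0, 0, 0, 0, 0, 0, 0, 0, 0, 0]'

```text
t: 4.6
ee_pos: [0.4572, 0.3521, 0.0798]
tool_rot: [-1.188, -1.245, 1.242]
force: [-0.3, -1.6, 5.7]
grip_width: 0.0074
```

>>> send_rows --plan '[0, 0, -0.1, 0, 0, 0, 0, 0, 0, -0.15, 0, 0, 0, 0, 0, 0, -0.2, 0, 0, 0, 0, 0, 0, -0.2, 0, 0, 0, 0, 0, 0, -0.05, 0, 0, 0, 0]'

```text
t: 5.1
ee_pos: [0.4579, 0.3535, 0.1876]
tool_rot: [-1.187, -1.249, 1.238]
force: [0.0, -0.2, -0.8]
grip_width: 0.0078
```

```bash
python3 - <<'E'
from h import *
o=get_obs(); print(o["ee_pos"],o["grip_width"],o["force"])
p,d=grab_frame("side"); cv2.imwrite("pics/s1.png",cv2.resize(p[60:260,120:400],None,fx=2.5,fy=2.5)); W=pts("side",d); np.save("pics/s1.npy",W)
q=o["ee_pos"]; W=W.reshape(-1,3)
P=W[(abs(W[:,0]-q[0])<.06)&(abs(W[:,1]-q[1])<.03)&(W[:,2]>.06)&(W[:,2]<q[2]-.005)]
print(len(P),P.min(0),P.max(0))
E
```

```text
[0.45792159 0.35347255 0.18757226] 0.007795243333608744 [ 0.00469514 -0.17011436 -0.82861959]
1033 [0.41398102 0.34421112 0.11728287] [0.49991927 0.35717667 0.18253176]
```

View pics/s1.png

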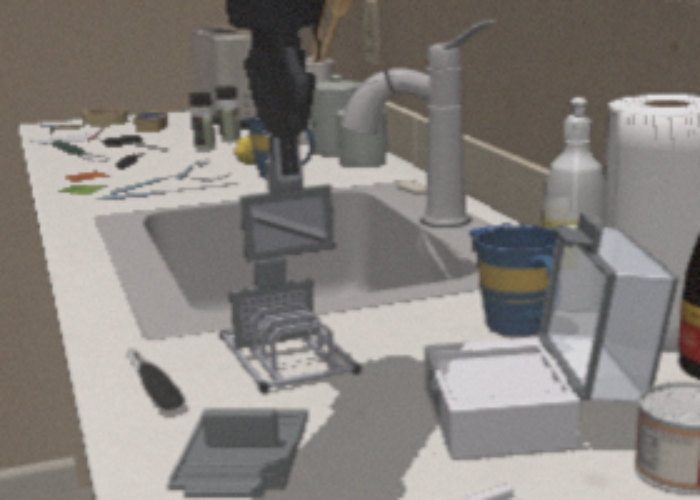

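```bash
cat > slot.py <<'E'
import sys
from h import *
o=np.array([.588,.1945]);th=np.deg2rad(-13.1); A=np.array([[np.cos(th),-np.sin(th)],[np.sin(th),np.cos(th)]])
cx,cy,z=map(float,sys.argv[1:4])
q=o+A@[cx,cy]; print(q); rel([q[0],q[1],z],Rdown(th))
E
python3 slot.py -.001 .045 .165
```

```text
[0.59722533 0.23855557]
t 5.15 pos [0.4578 0.3534 0.1871] grip 0.0075 F [0.2 1.  0.1]
shift first: total units xyz [-0.8086  0.1482 -0.8922] mm [-121.3   22.2 -133.8] turn units [0.0013 0.0877 0.0014] deg [ 0.23 15.78  0.26]
shift in final axes units [-0.5348  0.1473 -1.079 ]
```

>>> send_rows --plan '[0, 0, 0, 0, 0, 0.03, 0, 0, 0, 0, 0, 0, 0.03, 0, 0, 0, 0, 0, 0, 0.028, 0, 0, -0.1, 0, -0.2, 0, 0, 0, 0, -0.1, 0, -0.2, 0, 0, 0]'

```text
t: 5.65
ee_pos: [0.5074, 0.3096, 0.1825]
tool_rot: [-1.307, -1.04, 1.041]
force: [1.0, 0.3, -0.8]
grip_width: 0.0075
```

>>> send_rows --plan '[0, -0.1, 0, -0.2, 0, 0, 0, 0, -0.1, 0, -0.2, 0, 0, 0, 0, -0.1, 0, -0.2, 0, 0, 0, 0, -0.035, 0, -0.079, 0, 0, 0, 0, 0, 0, 0, 0, 0, 0]'

```text
t: 6.15
ee_pos: [0.5968, 0.2349, 0.1824]
tool_rot: [-1.311, -1.035, 1.037]
force: [-0.3, 0.4, -0.3]
grip_width: 0.0081
```

```bash
python3 slot.py -.001 .045 .165
```

```text
[0.59722533 0.23855557]
t 6.15 pos [0.5968 0.2349 0.1824] grip 0.0081 F [-0.3  0.4 -0.3]
shift first: total units xyz [0.0244 0.116  0.0029] mm [ 3.7 17.4  0.4] turn units [-0.     -0.0014 -0.0005] deg [-0.   -0.26 -0.08]
shift in final axes units [0.0242 0.116  0.0028]
```

>>> send_rows --plan '[0, 0.024, 0.12, 0.003, 0, 0, 0, 0, 0, 0.12, 0, 0, 0, 0, 0, 0, 0, 0, 0, 0, 0]'

```text
t: 6.45
ee_pos: [0.5929, 0.2422, 0.1446]
tool_rot: [-1.306, -1.036, 1.044]
force: [-0.4, -0.0, -0.3]
grip_width: 0.0077
```

```bash
python3 slot.py -.001 .045 .076; python3 - <<'E'
from h import *
p,d=grab_frame("wrist"); cv2.imwrite("pics/w2.png",p); 
p,d=grab_frame("side"); cv2.imwrite("pics/s2.png",cv2.resize(p[100:280,240:450],None,fx=3,fy=3))
E
```

```text
[0.59722533 0.23855557]
t 6.45 pos [0.5929 0.2422 0.1446] grip 0.0077 F [-0.4 -0.  -0.3]
shift first: total units xyz [-0.0158  0.4569 -0.036 ] mm [-2.4 68.5 -5.4] turn units [-0.0016  0.0006 -0.0007] deg [-0.28  0.1  -0.13]
shift in final axes units [-0.0168  0.457  -0.0338]
```

View pics/w2.png

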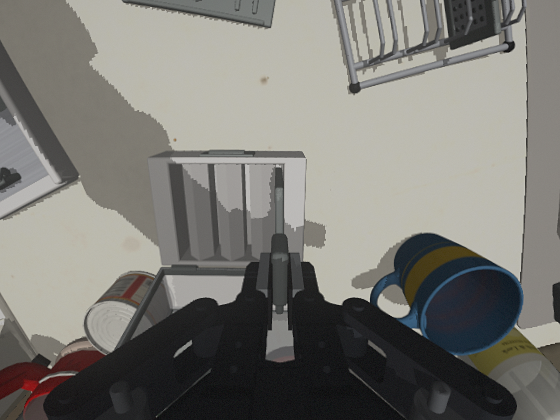

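View pics/s2.png

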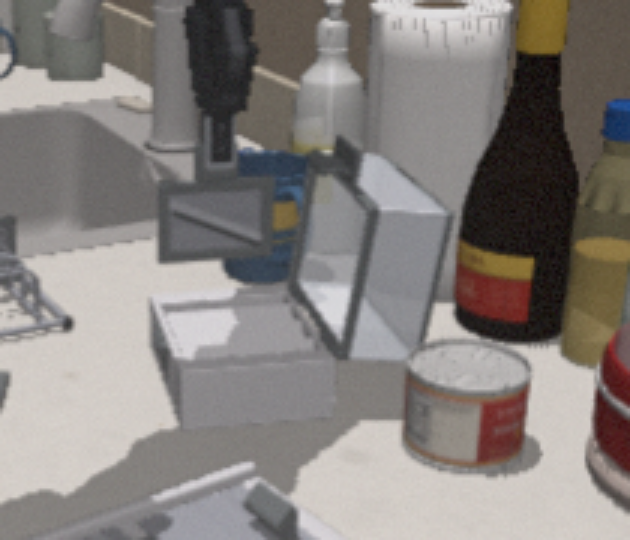

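>>> send_rows --plan '[0, -0.016, 0.05, -0.036, 0, 0, 0, 0, 0, 0.05, 0, 0, 0, 0, 0, 0, 0, 0, 0, 0, 0, 0, 0, 0, 0, 0, 0, 0]'

```text
t: 6.95
ee_pos: [0.6007, 0.2372, 0.1321]
tool_rot: [-1.309, -1.038, 1.039]
force: [0.1, -0.2, 0.0]
grip_width: 0.0077
```

```bash
python3 slot.py -.001 .045 .076
```

```text
[0.59722533 0.23855557]
t 6.95 pos [0.6007 0.2372 0.1321] grip 0.0077 F [ 0.1 -0.2  0. ]
shift first: total units xyz [0.0039 0.3743 0.0244] mm [ 0.6 56.1  3.7] turn units [-0.0001 -0.0004 -0.0001] deg [-0.02 -0.06 -0.01]
shift in final axes units [0.0038 0.3743 0.0245]
```

>>> send_rows --plan '[0, 0.004, 0, 0.024, 0, 0, 0, 0, 0, 0.08, 0, 0, 0, 0, 0, 0, 0.06, 0, 0, 0, 0, 0, 0, 0, 0, 0, 0, 0]'

```text
t: 7.35
ee_pos: [0.5962, 0.2382, 0.1093]
tool_rot: [-1.308, -1.036, 1.041]
force: [0.1, -0.4, -0.5]
grip_width: 0.0074
```

```bash
python3 slot.py -.001 .045 .076
```

```text
[0.59722533 0.23855557]
t 7.35 pos [0.5962 0.2382 0.1093] grip 0.0074 F [ 0.1 -0.4 -0.5]
shift first: total units xyz [ 0.0042  0.2217 -0.0064] mm [ 0.6 33.3 -1. ] turn units [-0.0008 -0.0002 -0.0006] deg [-0.14 -0.04 -0.11]
shift in final axes units [ 0.0038  0.2217 -0.0059]
```

Bottom is at 39 mm, aligned; lower into the slot.

>>> send_rows --plan '[0, 0.003, 0.06, 0, 0, 0, 0, 0, 0, 0.06, 0, 0, 0, 0, 0, 0, 0.05, 0, 0, 0, 0, 0, 0, 0.04, 0, 0, 0, 0, 0, 0, 0, 0, 0, 0, 0]'

```text
t: 7.85
ee_pos: [0.597, 0.2394, 0.0787]
tool_rot: [-1.308, -1.038, 1.039]
force: [0.3, 2.6, -1.5]
grip_width: 0.0075
```

```bash
python3 slot.py -.001 .045 .076
```

```text
[0.59722533 0.23855557]
t 7.85 pos [0.597  0.2394 0.0787] grip 0.0075 F [ 0.3  2.6 -1.5]
shift first: total units xyz [-0.0054  0.0179 -0.0025] mm [-0.8  2.7 -0.4] turn units [-0.0004 -0.0002 -0.0001] deg [-0.07 -0.03 -0.01]
shift in final axes units [-0.0054  0.0179 -0.0025]
```

>>> send_rows --plan '[0, 0, 0.02, 0, 0, 0, 0, 0, 0, 0.02, 0, 0, 0, 0, 0, 0, 0, 0, 0, 0, 0]'

```text
t: 8.15
ee_pos: [0.5979, 0.2398, 0.0758]
tool_rot: [-1.309, -1.04, 1.037]
force: [-4.6, 0.3, 16.0]
grip_width: 0.0076
```

Contact with the floor (16 N). Release and rise.

>>> send_rows --plan '[0.3, 0, 0, 0, 0, 0, 0, 0.3, 0, 0, 0, 0, 0, 0, 0.3, 0, 0, 0, 0, 0, 0, 0.3, 0, -0.1, 0, 0, 0, 0, 0.3, 0, -0.2, 0, 0, 0, 0]'

```text
t: 8.65
ee_pos: [0.596, 0.2382, 0.1177]
tool_rot: [-1.308, -1.034, 1.042]
force: [-0.0, 1.0, -0.3]
grip_width: 0.0256
```

>>> send_rows --plan '[0.3, 0, -0.3, 0, 0, 0, 0, 0.3, 0, -0.1, 0.1, 0, 0, 0, 0.3, 0, 0, 0, 0, 0, 0]'

```text
t: 8.95
ee_pos: [0.5834, 0.244, 0.1829]
tool_rot: [-1.309, -1.044, 1.035]
force: [-0.6, 0.5, -0.7]
grip_width: 0.0258
```

```bash
python3 - <<'E'
from h import *
p,d=grab_frame("wrist"); cv2.imwrite("pics/w3.png",p); 
print(tip_of("wrist","insert_slice"))
p,d=grab_frame("side"); cv2.imwrite("pics/s3.png",cv2.resize(p[100:280,240:450],None,fx=3,fy=3))
print(tip_of("side","insert_slice"))
W=pts("side",d).reshape(-1,3); o=np.array([.588,.1945]);th=np.deg2rad(-13.1); A=np.array([[np.cos(th),-np.sin(th)],[np.sin(th),np.cos(th)]])
Q=W.copy(); Q[:,:2]=(W[:,:2]-o)@A
P=Q[(abs(Q[:,0])<.05)&(abs(Q[:,1]-.045)<.015)&(Q[:,2]>.048)&(Q[:,2]<.11)]
print(P.min(0),P.max(0),P.mean(0))
E
python3 go.py .4535 .417 .17 2.7
```

```text
[{'at': [0.5937, 0.2394, 0.0068], 'confidence': 0.85}]
[{'at': [0.595, 0.2403, 0.0037], 'confidence': 0.69}, {'at': [0.3401, 0.1555, 0.0017], 'confidence': 0.51}]
[-0.04307758  0.03709873  0.04812379] [0.03910105 0.04872012 0.09370553] [-0.00196509  0.04354111  0.06607716]
t 9.15 pos [0.5827 0.2419 0.1779] grip 0.0259 F [ 0.3  0.5 -0.6]
shift first: total units xyz [0.9403 0.0529 1.1046] mm [141.    7.9 165.7] turn units [-0.0004 -0.0881 -0.0004] deg [ -0.07 -15.86  -0.06]
shift in final axes units [1.2063 0.053  0.8055]
```

View pics/s3.png

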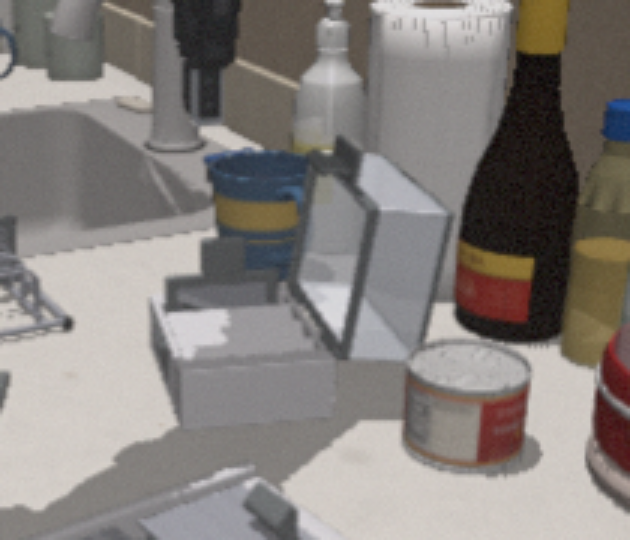

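>>> send_rows --plan '[0.5, 0, 0, 0, 0, -0.03, 0, 0.5, 0, 0, 0, 0, -0.03, 0, 0.5, 0, 0, 0, 0, -0.028, 0, 0.5, 0.2, 0, 0.13, 0, 0, 0, 0.5, 0.2, 0, 0.13, 0, 0, 0]'

```text
t: 9.65
ee_pos: [0.5413, 0.2994, 0.1773]
tool_rot: [-1.188, -1.239, 1.243]
force: [-0.5, 0.9, -0.2]
grip_width: 0.0426
```

>>> send_rows --plan '[0.5, 0.2, 0, 0.13, 0, 0, 0, 0.5, 0.2, 0, 0.13, 0, 0, 0, 0.5, 0.2, 0, 0.13, 0, 0, 0, 0.5, 0.2, 0, 0.15, 0, 0, 0, 0.5, 0, 0, 0, 0, 0, 0]'

```text
t: 10.15
ee_pos: [0.4495, 0.4218, 0.1774]
tool_rot: [-1.179, -1.247, 1.251]
force: [-0.5, 0.2, 0.2]
grip_width: 0.0427
```

>>> send_rows --plan '[0.5, 0, 0, 0, 0, 0, 0]'

```text
t: 10.25
ee_pos: [0.4539, 0.4169, 0.1775]
tool_rot: [-1.186, -1.243, 1.247]
force: [0.4, 0.2, 0.0]
grip_width: 0.0427
```

```bash
python3 go.py .452 .417 .078 2.7
```

```text
t 10.25 pos [0.4539 0.4169 0.1775] grip 0.0427 F [0.4 0.2 0. ]
shift first: total units xyz [0.0021 0.6637 0.0115] mm [ 0.3 99.6  1.7] turn units [-0.0005  0.0006 -0.0005] deg [-0.08  0.1  -0.09]
shift in final axes units [0.001  0.6637 0.0125]
```

>>> send_rows --plan '[0.5, 0.002, 0.2, 0.01, 0, 0, 0, 0.5, 0, 0.2, 0, 0, 0, 0, 0.5, 0, 0.2, 0, 0, 0, 0, 0.5, 0, 0.06, 0, 0, 0, 0, 0.5, 0, 0, 0, 0, 0, 0]'

```text
t: 10.75
ee_pos: [0.4534, 0.4149, 0.0783]
tool_rot: [-1.188, -1.239, 1.245]
force: [-0.2, 0.3, 0.5]
grip_width: 0.0427
```

>>> send_rows --plan '[0, 0, 0, 0, 0, 0, 0, 0, 0, 0, 0, 0, 0, 0, 0, 0, 0, 0, 0, 0, 0, 0, 0, 0, 0, 0, 0, 0, 0, 0, 0, 0, 0, 0, 0]'

```text
t: 11.25
ee_pos: [0.454, 0.4179, 0.0815]
tool_rot: [-1.187, -1.247, 1.241]
force: [-0.1, 0.6, 7.3]
grip_width: 0.0074
```

>>> send_rows --plan '[0, 0, -0.1, 0, 0, 0, 0, 0, 0, -0.15, 0, 0, 0, 0, 0, 0, -0.2, 0, 0, 0, 0, 0, 0, -0.2, 0, 0, 0, 0, 0, 0, 0, 0, 0, 0, 0]'

```text
t: 11.75
ee_pos: [0.4549, 0.4187, 0.1822]
tool_rot: [-1.187, -1.25, 1.237]
force: [0.3, 1.1, -0.5]
grip_width: 0.0076
```

```bash
cat > held.py <<'E'
from h import *
o=get_obs(); print(o["ee_pos"],o["grip_width"],o["force"])
p,d=grab_frame("side"); W=pts("side",d)
q=o["ee_pos"]; W=W.reshape(-1,3)
P=W[(abs(W[:,0]-q[0])<.06)&(abs(W[:,1]-q[1])<.03)&(W[:,2]>.08)&(W[:,2]<q[2]-.005)]
print(len(P),P.min(0),P.max(0),"bottom offset",q[2]-P[:,2].min(),"x off",(P[:,0].min()+P[:,0].max())/2-q[0])
E
python3 held.py; python3 slot.py -.001 -.015 .18
```

```text
[0.45492282 0.41874596 0.18221825] 0.007552535782977302 [ 0.2862539   1.08801155 -0.45942206]
927 [0.40922958 0.41001358 0.10990365] [0.49503598 0.42439667 0.17707802] bottom offset 0.07231460279232643 x off -0.0027900451700468287
[0.58362625 0.18011701]
t 11.8 pos [0.4541 0.418  0.1799] grip 0.0073 F [-0.1  0.1 -0.8]
shift first: total units xyz [-1.6244 -0.0032 -0.7884] mm [-243.7   -0.5 -118.3] turn units [0.0009 0.0877 0.0012] deg [ 0.17 15.79  0.22]
shift in final axes units [-1.3486e+00 -4.0000e-04 -1.2006e+00]
```

>>> send_rows --plan '[0, 0, -0.05, 0, 0, 0.03, 0, 0, 0, 0, 0, 0, 0.03, 0, 0, 0, 0, 0, 0, 0.028, 0, 0, -0.2, 0, -0.2, 0, 0, 0, 0, -0.2, 0, -0.2, 0, 0, 0]'

```text
t: 12.3
ee_pos: [0.4969, 0.3451, 0.1837]
tool_rot: [-1.307, -1.04, 1.042]
force: [0.5, -0.3, -0.2]
grip_width: 0.0079
```

>>> send_rows --plan '[0, -0.2, 0, -0.2, 0, 0, 0, 0, -0.2, 0, -0.2, 0, 0, 0, 0, -0.2, 0, -0.2, 0, 0, 0, 0, -0.2, 0, -0.12, 0, 0, 0, 0, -0.1, 0, -0.09, 0, 0, 0]'

```text
t: 12.8
ee_pos: [0.5859, 0.1812, 0.1838]
tool_rot: [-1.312, -1.033, 1.038]
force: [-0.7, -0.5, -0.4]
grip_width: 0.0074
```

>>> send_rows --plan '[0, -0.045, 0, 0, 0, 0, 0, 0, 0, 0, 0, 0, 0, 0, 0, 0, 0, 0, 0, 0, 0, 0, 0, 0, 0, 0, 0, 0]'

```text
t: 13.2
ee_pos: [0.5831, 0.1812, 0.1846]
tool_rot: [-1.307, -1.04, 1.04]
force: [0.7, -0.2, -0.8]
grip_width: 0.0073
```

```bash
python3 slot.py .001 -.015 .13;python3 held.py
```

```text
[0.58557421 0.17966371]
t 13.2 pos [0.5831 0.1812 0.1846] grip 0.0073 F [ 0.7 -0.2 -0.8]
shift first: total units xyz [-0.0063  0.3643 -0.0183] mm [-1.  54.6 -2.7] turn units [-0.0002  0.0006  0.0002] deg [-0.04  0.11  0.03]
shift in final axes units [-0.0061  0.3643 -0.018 ]
[0.58314587 0.18116792 0.18464224] 0.007334029974597601 [ 0.69460654 -0.19713578 -0.79228526]
1318 [0.53965766 0.1620447  0.11282171] [0.64286947 0.19875477 0.17958584] bottom offset 0.07182053575866384 x off 0.008117698369218829
```

>>> send_rows --plan '[0, -0.003, 0.15, -0.01, 0, 0, 0, 0, 0, 0.15, 0, 0, 0, 0, 0, 0, 0.1, 0, 0, 0, 0, 0, 0, 0, 0, 0, 0, 0, 0, 0, 0, 0, 0, 0, 0]'

```text
t: 13.75
ee_pos: [0.5852, 0.1791, 0.1251]
tool_rot: [-1.308, -1.039, 1.039]
force: [-0.6, 0.5, 0.3]
grip_width: 0.0071
```

```bash
python3 slot.py .001 -.015 .078
```

```text
[0.58557421 0.17966371]
t 13.75 pos [0.5852 0.1791 0.1251] grip 0.0071 F [-0.6  0.5  0.3]
shift first: total units xyz [ 0.004   0.3139 -0.0015] mm [ 0.6 47.1 -0.2] turn units [-0.0001  0.      0.    ] deg [-0.01  0.01  0.01]
shift in final axes units [ 0.0041  0.3139 -0.0015]
```

>>> send_rows --plan '[0, 0.002, 0.08, 0, 0, 0, 0, 0, 0, 0.08, 0, 0, 0, 0, 0, 0, 0.07, 0, 0, 0, 0, 0, 0, 0.05, 0, 0, 0, 0, 0, 0, 0, 0, 0, 0, 0]'

```text
t: 14.25
ee_pos: [0.5849, 0.1793, 0.0815]
tool_rot: [-1.308, -1.038, 1.039]
force: [0.4, 3.6, -2.5]
grip_width: 0.0074
```

>>> send_rows --plan '[0, 0, 0.03, 0, 0, 0, 0, 0, 0, 0.025, 0, 0, 0, 0, 0, 0, 0, 0, 0, 0, 0]'

```text
t: 14.55
ee_pos: [0.586, 0.1797, 0.0774]
tool_rot: [-1.308, -1.041, 1.037]
force: [-7.4, 1.7, 26.9]
grip_width: 0.0076
```

Bottomed out. Release, rise and look.

>>> send_rows --plan '[0.25, 0, -0.02, 0, 0, 0, 0, 0.25, 0, 0, 0, 0, 0, 0, 0.25, 0, 0, 0, 0, 0, 0, 0.25, 0, -0.1, 0, 0, 0, 0, 0.25, 0, -0.2, 0, 0, 0, 0]'

```text
t: 15.05
ee_pos: [0.5835, 0.1776, 0.1204]
tool_rot: [-1.308, -1.033, 1.043]
force: [0.9, 0.0, -0.4]
grip_width: 0.0213
```

>>> send_rows --plan '[0.25, 0, -0.3, 0, 0, 0, 0, 0.25, 0, -0.3, 0.2, 0, 0, 0, 0.25, 0, -0.1, 0.3, 0, 0, 0, 0.1, 0, 0, 0.3, 0, 0, 0, 0.1, 0, 0, 0.3, 0, 0, 0]'

```text
t: 15.55
ee_pos: [0.4256, 0.2156, 0.2244]
tool_rot: [-1.31, -1.039, 1.037]
force: [0.3, 1.3, 0.4]
grip_width: 0.0085
```

```bash
python3 - <<'E'
from h import *
o0=get_obs(); print(o0["ee_pos"])
o=np.array([.588,.1945]);th=np.deg2rad(-13.1); A=np.array([[np.cos(th),-np.sin(th)],[np.sin(th),np.cos(th)]])
for c in ["side","top","wrist"]:
    p,d=grab_frame(c); cv2.imwrite(f"pics/{c}4.png",p if c!="side" else cv2.resize(p[100:280,240:450],None,fx=3,fy=3))
    W=pts(c,d).reshape(-1,3); Q=W.copy(); Q[:,:2]=(W[:,:2]-o)@A
    for cy in(.045,-.015):
        P=Q[(abs(Q[:,0])<.05)&(abs(Q[:,1]-cy)<.015)&(Q[:,2]>.05)&(Q[:,2]<.11)]
        if len(P): print(c,cy,P.min(0).round(4),P.max(0).round(4),P.mean(0).round(4))
    P=Q[(Q[:,0]>.045)&(Q[:,0]<.2)&(abs(Q[:,1])<.075)&(Q[:,2]>.06)&(Q[:,2]<.185)]
    for z in np.arange(.06,.185,.012):
        S=P[(abs(P[:,2]-z)<.006)]
        if len(S)>5: print(c,"lid z",z.round(3),len(S),S[:,0].min().round(4),S[:,0].max().round(4), S[:,1].min().round(3),S[:,1].max().round(3))
    print([ (n,[(r["at"],round(r["confidence"],2)) for r in tip_of(c,n)][:1]) for n in("lid_tab","insert_slice","insert_fine","cover","cover_lip","case_hinge")])
E
```

```text
[0.42555765 0.21561319 0.22437985]
side 0.045 [-0.0432  0.0369  0.0501] [0.039  0.0502 0.0937] [-0.0078  0.0431  0.0704]
side -0.015 [-0.0428 -0.0219  0.05  ] [ 0.0411 -0.0116  0.0934] [-0.0013 -0.017   0.0674]
side lid z 0.06 169 0.0551 0.1996 -0.069 0.07
side lid z 0.072 344 0.0561 0.1995 -0.07 0.074
side lid z 0.084 348 0.0577 0.1994 -0.07 0.074
side lid z 0.096 352 0.0599 0.1998 -0.071 0.074
side lid z 0.108 321 0.0612 0.1997 -0.069 0.074
side lid z 0.12 279 0.0629 0.2 -0.07 0.072
side lid z 0.132 226 0.0651 0.1999 -0.071 0.07
side lid z 0.144 462 0.0666 0.1236 -0.07 0.068
side lid z 0.156 119 0.0497 0.0755 -0.025 0.022
side lid z 0.168 41 0.0715 0.0762 -0.024 0.025
[('lid_tab', [([0.6668, 0.1784, 0.1636], 0.76)]), ('insert_slice', []), ('insert_fine', [([0.5821, 0.1833, 0.0073], 0.57)]), ('cover', [([0.3363, 0.2179, -0.0028], 0.96)]), ('cover_lip', [([0.3023, 0.151, -0.0003], 0.95)]), ('case_hinge', [([0.6406, 0.1853, 0.0389], 0.95)])]
top lid z 0.06 34 0.055 0.1985 -0.068 0.073
top lid z 0.072 76 0.0549 0.1989 -0.069 0.075
top lid z 0.084 76 0.0578 0.1982 -0.069 0.075
top lid z
[... 278 characters left out ...]
z 0.168 93 0.0539 0.0772 -0.024 0.024
[('lid_tab', [([0.5024, -0.0149, 0.0313], 0.19)]), ('insert_slice', []), ('insert_fine', [([0.7002, 0.3661, -0.0036], 0.38)]), ('cover', []), ('cover_lip', []), ('case_hinge', [([0.6361, 0.1829, 0.0443], 0.85)])]
wrist 0.045 [-0.0448  0.0429  0.0502] [-0.0182  0.0481  0.0676] [-0.0348  0.0449  0.0622]
wrist -0.015 [-0.0433 -0.0197  0.0503] [ 0.0397 -0.0111  0.0951] [-0.0146 -0.0154  0.0809]
[('lid_tab', []), ('insert_slice', [([0.5946, 0.2391, 0.0029], 0.72)]), ('insert_fine', [([0.5813, 0.182, 0.0113], 0.56)]), ('cover', [([0.335, 0.2225, 0.003], 0.94)]), ('cover_lip', [([0.3041, 0.1492, 0.0006], 0.6)]), ('case_hinge', [([0.64, 0.1803, 0.0421], 0.96)])]
```

View pics/side4.png

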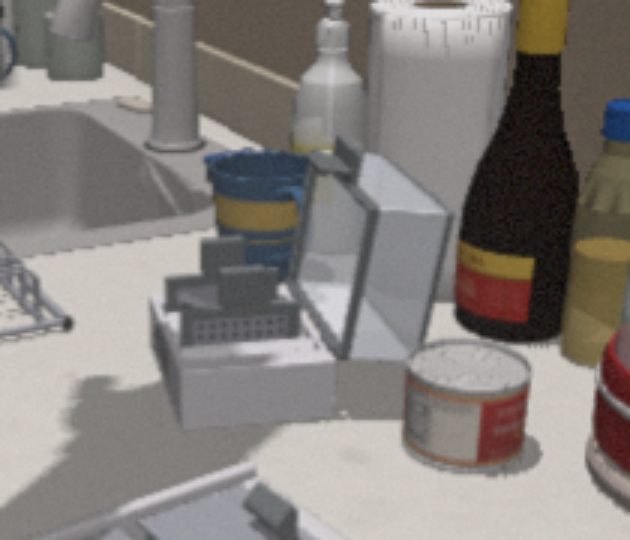

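View pics/top4.png

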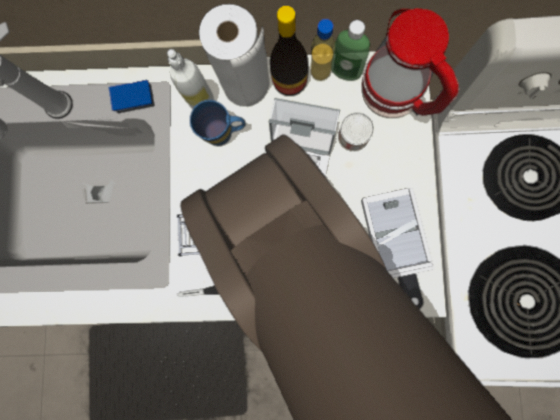

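View pics/wrist4.png

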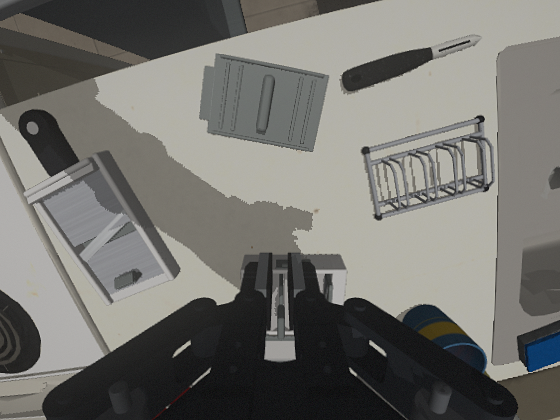

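```bash
python3 - <<'E'
from fit import *
for c in Ws:
    W=Ws[c]; m=(W[:,0]>.55)&(W[:,2]>.18)&(abs(W[:,1]-.17)<.15); P=W[m]
    d=np.hypot(P[:,0]-.677,P[:,1]-.174); k=np.argsort(d)
    print(c,len(P),d[k[:5]],P[k[:100:10]].round(3).tolist())
E
python3 slot.py .091 0 .24
```

```text
top 3939 [0.13339624 0.13350508 0.13369876 0.13382632 0.13388725] [[0.809, 0.195, 0.228], [0.809, 0.195, 0.224], [0.809, 0.198, 0.24], [0.809, 0.2, 0.237], [0.808, 0.206, 0.242], [0.809, 0.205, 0.217], [0.811, 0.194, 0.181], [0.811, 0.196, 0.182], [0.81, 0.203, 0.218], [0.81, 0.199, 0.216]]
side 16093 [0.1319366  0.13281717 0.1330122  0.13321275 0.13341486] [[0.807, 0.197, 0.232], [0.809, 0.195, 0.242], [0.81, 0.197, 0.252], [0.81, 0.193, 0.238], [0.811, 0.194, 0.248], [0.809, 0.203, 0.229], [0.809, 0.207, 0.242], [0.81, 0.2, 0.206], [0.809, 0.205, 0.184], [0.81, 0.205, 0.244]]
[0.67663181 0.17387473]
t 16.6 pos [0.4269 0.2157 0.2242] grip 0.0082 F [ 0.3  0.1 -0.4]
shift first: total units xyz [ 0.1069 -0.1054 -1.6846] mm [  16.   -15.8 -252.7] turn units [ 0.     -0.0003  0.    ] deg [ 0.   -0.05  0.  ]
shift in final axes units [ 0.1056 -0.1055 -1.6847]
```

>>> send_rows --plan '[0, 0.03, -0.12, -0.2, 0, 0, 0, 0, 0.03, 0, -0.3, 0, 0, 0, 0, 0.03, 0, -0.3, 0, 0, 0, 0, 0.016, 0, -0.3, 0, 0, 0, 0, 0, 0, -0.3, 0, 0, 0]'

```text
t: 17.1
ee_pos: [0.6366, 0.1836, 0.2421]
tool_rot: [-1.308, -1.04, 1.039]
force: [0.5, 0.1, 0.3]
grip_width: -0.0001
```

>>> send_rows --plan '[0, 0, 0, -0.2, 0, 0, 0, 0, 0, 0, -0.085, 0, 0, 0, 0, 0, 0, 0, 0, 0, 0, 0, 0, 0, 0, 0, 0, 0]'

```text
t: 17.5
ee_pos: [0.6761, 0.174, 0.2417]
tool_rot: [-1.308, -1.038, 1.039]
force: [-0.0, 0.3, 0.1]
grip_width: -0.0003
```

```bash
python3 slot.py .091 0 .155
```

```text
[0.67663181 0.17387473]
t 17.5 pos [0.6761 0.174  0.2417] grip -0.0003 F [-0.   0.3  0.1]
shift first: total units xyz [ 2.000e-04  5.782e-01 -4.000e-03] mm [ 0.  86.7 -0.6] turn units [-0.0003 -0.0002 -0.    ] deg [-0.05 -0.04 -0.01]
shift in final axes units [ 2.000e-04  5.782e-01 -3.400e-03]
```

>>> send_rows --plan '[0, 0, 0.2, 0, 0, 0, 0, 0, 0, 0.15, 0, 0, 0, 0, 0, 0, 0.1, 0, 0, 0, 0, 0, 0, 0.1, 0, 0, 0, 0, 0, 0, 0, 0, 0, 0, 0]'

```text
t: 18.0
ee_pos: [0.6752, 0.1738, 0.1578]
tool_rot: [-1.307, -1.036, 1.041]
force: [-0.8, -0.9, -0.6]
grip_width: 0.0001
```

```bash
python3 slot.py .091 0 .155;  python3 - <<'E'
from h import *
p,d=grab_frame("side"); cv2.imwrite("pics/s5.png",cv2.resize(p[80:260,260:470],None,fx=3,fy=3))
E
```

```text
[0.67663181 0.17387473]
t 18.0 pos [0.6752 0.1738 0.1578] grip 0.0001 F [-0.8 -0.9 -0.6]
shift first: total units xyz [ 0.0024  0.0189 -0.009 ] mm [ 0.4  2.8 -1.4] turn units [-0.0009 -0.0001 -0.0004] deg [-0.16 -0.01 -0.08]
shift in final axes units [ 0.0024  0.0189 -0.009 ]
```

View pics/s5.png

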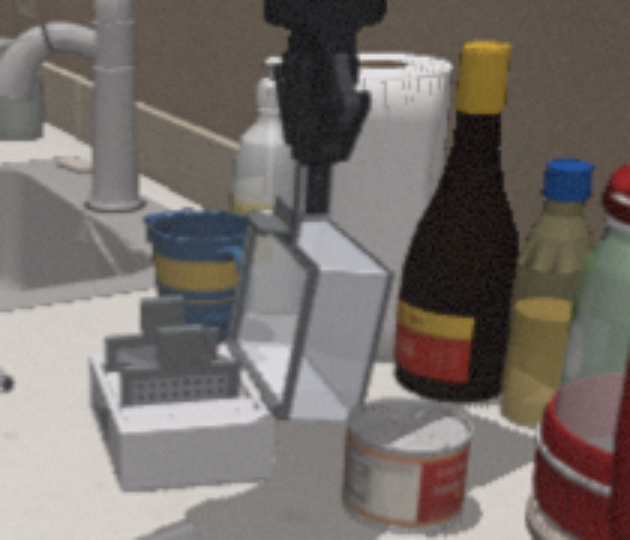

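```bash
python3 - <<'E'
import numpy as np
prev=None
for a in [1.7,1.5,1.3,1.1,.9,.7,.5,.35,.22,.12]:
    rc=max(113,108+22*np.cos(a)); er=np.array([-np.cos(a),np.sin(a)]); n=np.array([np.sin(a),np.cos(a)])
    h=np.array([52,44.])
    if rc<=127:
        c=h+rc*er+7*n; 
        if a>1.57: # side against tab tip
            c[0]=(h+127*er+7*n)[0]
        X=c[0]+11;Z=c[1]
    else:
        c=h+rc*er+7*n; X=c[0]+11; Z=(h+127*er+7*n)[1]
    q=np.array([X,Z]); print(a,q.round(1), None if prev is None else np.round(-(q-prev)[::-1]/150,3)); prev=q
E
```

```text
1.7 [ 86.3 155.2] None
1.5 [ 62.  157.2] [-0.014  0.162]
1.3 [ 39.3 155.6] [0.011 0.151]
1.1 [ 15.7 152.3] [0.022 0.157]
0.9 [ -7.2 143.7] [0.058 0.152]
0.7 [-28.  129.8] [0.093 0.139]
0.5 [-45.4 111. ] [0.125 0.116]
0.35 [-55.5  94.1] [0.113 0.067]
0.22 [-61.8  78.5] [0.104 0.042]
0.12 [-65.1  66.2] [0.083 0.022]
```

>>> send_rows --plan '[0, 0, 0.015, 0.03, 0, 0, 0, 0, 0, -0.01, 0.16, 0, 0, 0, 0, 0, 0.01, 0.15, 0, 0, 0, 0, 0, 0.02, 0.16, 0, 0, 0, 0, 0, 0, 0, 0, 0, 0]'

```text
t: 18.55
ee_pos: [0.601, 0.1925, 0.1553]
tool_rot: [-1.306, -1.04, 1.04]
force: [-1.1, 0.0, 0.1]
grip_width: 0.0001
```

```bash
python3 slot.py .0157 0 .152;  python3 - <<'E'
from h import *
p,d=grab_frame("side"); cv2.imwrite("pics/s6.png",cv2.resize(p[80:260,260:470],None,fx=3,fy=3))
E
```

```text
[0.60329142 0.19094157]
t 18.55 pos [0.601  0.1925 0.1553] grip 0.0001 F [-1.1  0.   0.1]
shift first: total units xyz [-0.0069  0.0219 -0.0172] mm [-1.   3.3 -2.6] turn units [-0.0003  0.0005  0.0004] deg [-0.06  0.1   0.07]
shift in final axes units [-0.0069  0.0219 -0.0172]
```

View pics/s6.png

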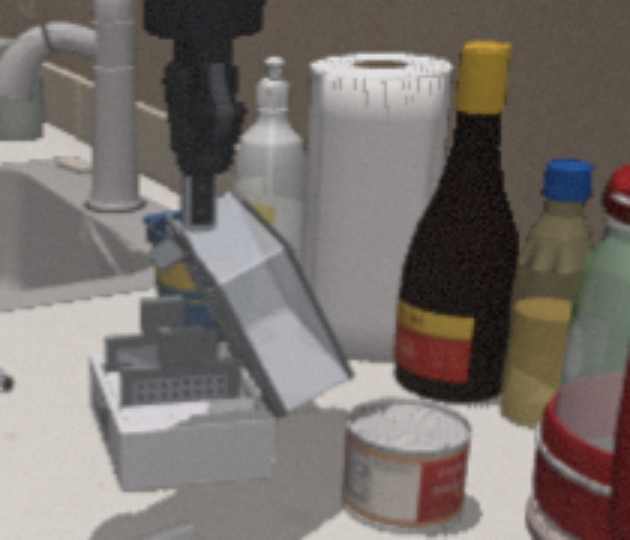

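Lid swings down with the finger behind its tab. Continue the arc.

>>> send_rows --plan '[0, 0, 0.08, 0.14, 0, 0, 0, 0, 0, 0.09, 0.14, 0, 0, 0, 0, 0, 0.125, 0.115, 0, 0, 0, 0, 0, 0.11, 0.065, 0, 0, 0, 0, 0, 0, 0, 0, 0, 0]'

```text
t: 19.1
ee_pos: [0.5351, 0.2064, 0.0925]
tool_rot: [-1.308, -1.037, 1.041]
force: [-0.2, -0.6, 0.2]
grip_width: 0.0001
```

```bash
python3 slot.py -.0618 0 .0785;  python3 - <<'E'
from h import *
p,d=grab_frame("side"); cv2.imwrite("pics/s7.png",cv2.resize(p[80:260,260:470],None,fx=3,fy=3))
E
```

```text
[0.52780829 0.20850705]
t 19.1 pos [0.5351 0.2064 0.0925] grip 0.0001 F [-0.2 -0.6  0.2]
shift first: total units xyz [0.0026 0.0935 0.0505] mm [ 0.4 14.   7.6] turn units [-0.0007 -0.     -0.0004] deg [-0.12 -0.   -0.08]
shift in final axes units [0.0025 0.0934 0.0507]
```

View pics/s7.png

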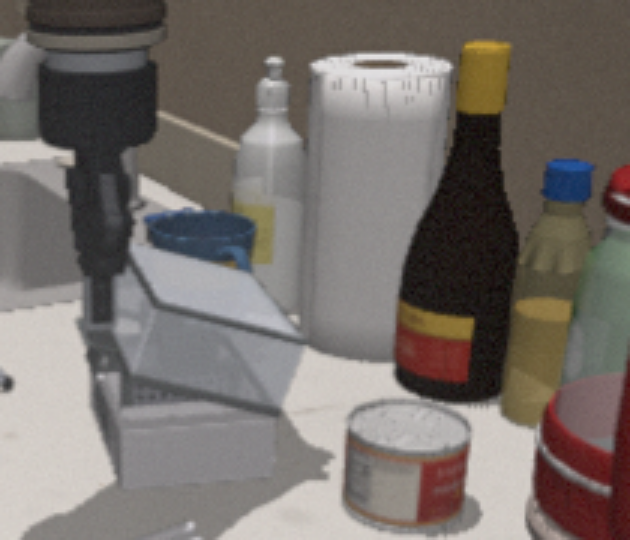

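>>> send_rows --plan '[0, 0, 0.093, 0.05, 0, 0, 0, 0, 0, 0.083, 0.022, 0, 0, 0, 0, 0, 0.05, 0.01, 0, 0, 0, 0, 0, 0, 0, 0, 0, 0]'

```text
t: 19.55
ee_pos: [0.5249, 0.209, 0.0593]
tool_rot: [-1.309, -1.038, 1.038]
force: [0.2, -0.1, 0.8]
grip_width: 0.0003
```

```bash
python3 slot.py -.067 0 .051
```

```text
[0.52274361 0.20968564]
t 19.55 pos [0.5249 0.209  0.0593] grip 0.0003 F [ 0.2 -0.1  0.8]
shift first: total units xyz [0.0013 0.0554 0.0149] mm [0.2 8.3 2.2] turn units [-0.     -0.0004 -0.0001] deg [-0.01 -0.07 -0.02]
shift in final axes units [0.0013 0.0554 0.0149]
```

>>> send_rows --plan '[0, 0, 0.04, 0.012, 0, 0, 0, 0, 0, 0.03, 0, 0, 0, 0, 0, 0, 0.02, 0, 0, 0, 0, 0, 0, 0, 0, 0, 0, 0]'

```text
t: 19.95
ee_pos: [0.5236, 0.2098, 0.0499]
tool_rot: [-1.309, -1.04, 1.036]
force: [-12.7, -4.6, 45.2]
grip_width: -0.0004
```

>>> send_rows --plan '[0, 0, -0.04, 0, 0, 0, 0, 0, 0, -0.1, 0, 0, 0, 0, 0, 0, -0.3, 0, 0, 0, 0, 0, 0, -0.3, 0.1, 0, 0, 0, 0, 0, -0.2, 0.1, 0, 0, 0]'

```text
t: 20.45
ee_pos: [0.494, 0.2167, 0.1899]
tool_rot: [-1.31, -1.04, 1.036]
force: [0.3, -0.8, 0.3]
grip_width: -0.0003
```

```bash
 python3 - <<'E'
from h import *
o=np.array([.588,.1945]);th=np.deg2rad(-13.1); A=np.array([[np.cos(th),-np.sin(th)],[np.sin(th),np.cos(th)]])
p,d=grab_frame("side"); cv2.imwrite("pics/s8.png",cv2.resize(p[80:260,260:470],None,fx=3,fy=3))
W=pts("side",d).reshape(-1,3); Q=W.copy(); Q[:,:2]=(W[:,:2]-o)@A
P=Q[(abs(Q[:,0])<.06)&(abs(Q[:,1])<.06)&(Q[:,2]>.09)&(Q[:,2]<.13)]
print(len(P),np.polyfit(P[:,0],P[:,2],1),np.median(P[:,2]))
P=Q[(Q[:,0]<-.056)&(Q[:,0]>-.075)&(abs(Q[:,1])<.03)&(Q[:,2]>.03)&(Q[:,2]<.08)]
print(len(P),P.max(0) if len(P) else 0)
print(get_obs()["ee_pos"])
for c in["side","wrist"]:
  if c=="wrist": p,d=grab_frame(c); cv2.imwrite("pics/w8.png",p); np.save("pics/w8.npy",pts(c,d))
  for n in["cover","cover_lip","cover_rear"]: print(c,n,[(r["at"],round(r["confidence"],2)) for r in tip_of(c,n)][:1])
E
```

```text
1096 [0.00689665 0.10047557] 0.1006046099034433
125 [-0.05604613  0.02352445  0.05214049]
[0.49322604 0.21860099 0.19368899]
side cover [([0.3339, 0.2168, -0.0029], 0.9)]
side cover_lip [([0.3037, 0.1502, 0.0004], 0.74)]
side cover_rear [([0.3564, 0.2641, 0.0052], 0.87)]
wrist cover [([0.3355, 0.2225, 0.0015], 0.73)]
wrist cover_lip [([0.3034, 0.148, 0.0012], 0.9)]
wrist cover_rear [([0.3549, 0.264, 0.0038], 0.63)]
```

View pics/s8.png

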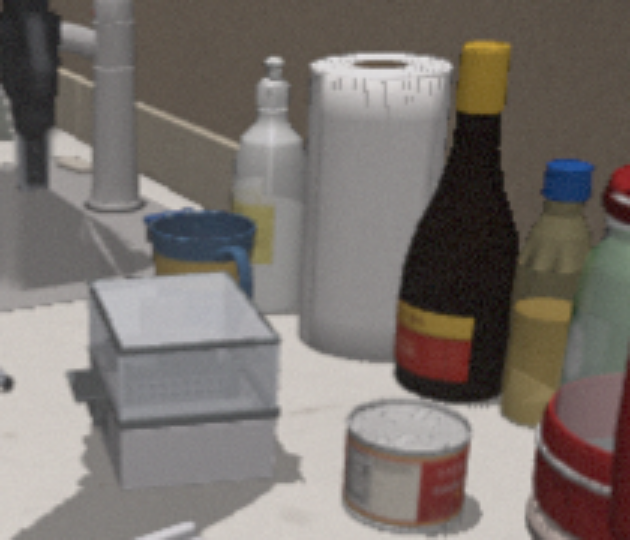

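View pics/w8.png

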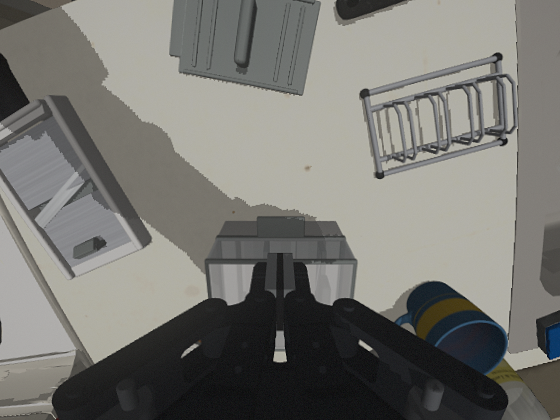

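```bash
cat > cov.py <<'E'
from h import *
def covfit(cam,W,x,y):
    W=W.reshape(-1,3); W=W[np.hypot(W[:,0]-x,W[:,1]-y)<.1]
    P=W[(W[:,2]>.0035)&(W[:,2]<.045)].astype(np.float32)
    # connected: use ridge
    Rg=W[(W[:,2]>.027)&(W[:,2]<.042)]
    r=cv2.minAreaRect((Rg[:,:2]*1000).astype(np.float32)); 
    print(cam,"ridge",len(Rg),r,"ztop",np.percentile(Rg[:,2],90))
    c=Rg.mean(0)
    r=cv2.minAreaRect((P[:,:2]*1000).astype(np.float32)); print("  plate",len(P),r)
W=np.load("pics/w8.npy"); covfit("wrist",W,.335,.219)
p,d=grab_frame("side"); covfit("side",pts("side",d),.335,.219)
p,d=grab_frame("top"); cv2.imwrite("pics/t9.png",p); covfit("top",pts("top",d),.335,.219)
E
python3 cov.py
```

```text
wrist ridge 913 ((337.6624450683594, 218.19412231445312), (12.85438060760498, 55.250518798828125), 66.72740936279297) ztop 0.03613155009658148
  plate 10834 ((340.15911865234375, 226.51368713378906), (172.93182373046875, 90.33186340332031), 67.9044418334961)
side ridge 172 ((334.2984924316406, 218.06158447265625), (11.734954833984375, 59.269615173339844), 69.31466674804688) ztop 0.03572926391145107
  plate 1636 ((339.54205322265625, 226.98388671875), (174.25051879882812, 96.57697296142578), 69.72383117675781)Traceback (most recent call last):
  File "cov.py", line 13, in <module>
    p,d=grab_frame("top"); cv2.imwrite("pics/t9.png",p); covfit("top",pts("top",d),.335,.219)
                                                         ~~~~~~^^^^^^^^^^^^^^^^^^^^^^^^^^^^^^
  File "cov.py", line 8, in covfit
    print(cam,"ridge",len(Rg),r,"ztop",np.percentile(Rg[:,2],90))
                                       ~~~~~~~~~~~~~^^^^^^^^^^^^
    return _quantile_unchecked(
        a, q, axis, out, overwrite_input, method, keepdims, weights)
    return _ureduce(a,
                    func=_quantile_ureduce_func,
    ...<5 lines>...
                    overwrite_input=overwrite_input,
                    method=method)
    r = func(a, **kwargs)
    result = _quantile(arr,
                       quantiles=q,
    ...<2 lines>...
                       out=out,
                       weights=wgt)
    slices_having_nans = np.isnan(arr[-1, ...])
                                  ~~~^^^^^^^^^
IndexError: index -1 is out of bounds for axis 0 with size 0
```

```bash
python3 go.py .3355 .218 .10 -22.5
```

```text
t 20.95 pos [0.4933 0.2161 0.1862] grip 0.0001 F [-0.4 -0.2  0.1]
shift first: total units xyz [-0.2263  0.5761  1.0266] mm [-33.9  86.4 154. ] turn units [-0.0004  0.0518 -0.0005] deg [-0.07  9.33 -0.09]
shift in final axes units [-0.3906  0.5744  0.9769]
```

>>> send_rows --plan '[0.5, 0, 0, 0, 0, 0.026, 0, 0.5, 0, 0, 0, 0, 0.026, 0, 0.5, -0.13, 0.05, 0.3, 0, 0, 0, 0.5, -0.13, 0.1, 0.3, 0, 0, 0, 0.5, -0.13, 0.1, 0.3, 0, 0, 0]'

```text
t: 21.45
ee_pos: [0.3473, 0.2138, 0.1496]
tool_rot: [-1.37, -0.914, 0.915]
force: [-0.7, 1.0, -0.2]
grip_width: 0.0424
```

>>> send_rows --plan '[0.5, 0, 0.15, 0.077, 0, 0, 0, 0.5, 0, 0.1, 0, 0, 0, 0, 0.5, 0, 0, 0, 0, 0, 0, 0.5, 0, 0, 0, 0, 0, 0]'

```text
t: 21.85
ee_pos: [0.3385, 0.2184, 0.113]
tool_rot: [-1.37, -0.914, 0.915]
force: [-0.1, 0.2, 0.3]
grip_width: 0.0427
```

```bash
python3 go.py .3355 .218 .013 -22.5; python3 - <<'E'
from h import *
p,d=grab_frame("wrist"); cv2.imwrite("pics/w10.png",p)
for n in["cover","cover_lip","cover_rear"]: print(n,[(r["at"],round(r["confidence"],2)) for r in tip_of("side",n)][:1])
E
```

```text
t 21.85 pos [0.3385 0.2184 0.113 ] grip 0.0427 F [-0.1  0.2  0.3]
shift first: total units xyz [-0.0097  0.6668  0.0171] mm [ -1.5 100.    2.6] turn units [-0.0001 -0.0002 -0.0003] deg [-0.01 -0.04 -0.05]
shift in final axes units [-0.0102  0.6668  0.0172]
cover [([0.3333, 0.2203, -0.0042], 0.82)]
cover_lip [([0.3071, 0.1487, 0.0034], 0.74)]
cover_rear [([0.3584, 0.2626, 0.0084], 0.59)]
```

View pics/w10.png

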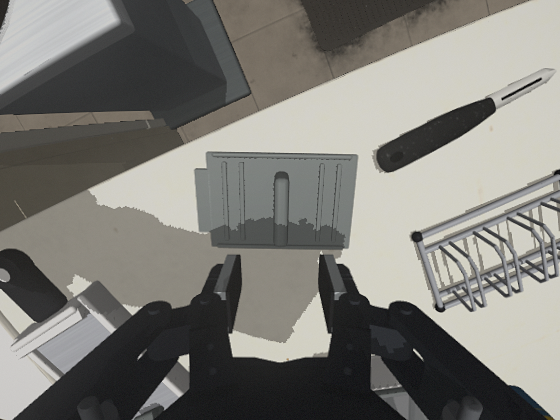

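>>> send_rows --plan '[0.5, -0.01, 0.2, 0.017, 0, 0, 0, 0.5, 0, 0.2, 0, 0, 0, 0, 0.5, 0, 0.18, 0, 0, 0, 0, 0.5, 0, 0.08, 0, 0, 0, 0, 0.5, 0, 0, 0, 0, 0, 0]'

```text
t: 22.55
ee_pos: [0.3349, 0.2176, 0.013]
tool_rot: [-1.37, -0.913, 0.917]
force: [0.1, -0.1, 1.0]
grip_width: 0.0426
```

>>> send_rows --plan '[0, 0, 0, 0, 0, 0, 0, 0, 0, 0, 0, 0, 0, 0, 0, 0, 0, 0, 0, 0, 0, 0, 0, 0, 0, 0, 0, 0, 0, 0, 0, 0, 0, 0, 0]'

```text
t: 23.05
ee_pos: [0.336, 0.2187, 0.0151]
tool_rot: [-1.37, -0.917, 0.913]
force: [0.0, -1.0, 7.2]
grip_width: 0.0108
```

>>> send_rows --plan '[0, 0, -0.1, 0, 0, 0, 0, 0, 0, -0.15, 0, 0, 0, 0, 0, 0, -0.2, 0, 0, 0, 0, 0, 0, -0.2, 0, 0, 0, 0, 0, 0, 0, 0, 0, 0, 0]'

```text
t: 23.55
ee_pos: [0.3371, 0.2197, 0.1152]
tool_rot: [-1.369, -0.921, 0.909]
force: [1.0, -0.6, -1.6]
grip_width: 0.0108
```

```bash
cat > look.py <<'E'
from h import *
import sys
k=sys.argv[1]
o=get_obs(); print(o["t"],o["ee_pos"],o["grip_width"],o["force"], o["joints"].round(2))
Rt=R.from_rotvec(o["tool_rot"]).as_matrix()
p,d=grab_frame("side"); cv2.imwrite(f"pics/s{k}.png",cv2.resize(p[120:370,140:400],None,fx=2.5,fy=2.5))
W=pts("side",d); np.save(f"pics/s{k}.npy",W)
for c in["side","wrist"]:
  if c=="wrist":
    p,d=grab_frame(c); cv2.imwrite(f"pics/w{k}.png",p)
  for n in["cover","cover_lip","cover_rear"]:
    for r in tip_of(c,n)[:1]: print(c,n,r["at"],round(r["confidence"],2),"in tool mm",(Rt.T@(np.array(r["at"])-o["ee_pos"])*1000).round(1))
E
python3 look.py 11
```

```text
23.55 [0.33710862 0.21967953 0.11519418] 0.010781556977285271 [ 0.9597851  -0.58543986 -1.63583528] [-0.8   0.23  0.11  2.24 -0.04  0.67  0.51]
side cover [0.3329, 0.2177, 0.099] 0.95 in tool mm [-3.5 16.2  3.2]
side cover_lip [0.3046, 0.1504, 0.0988] 0.89 in tool mm [-76.6  15.9   3.6]
side cover_rear [0.3592, 0.2632, 0.1049] 0.8 in tool mm [48.6 10.6 -3.7]
wrist cover [0.3336, 0.2186, 0.0956] 0.83 in tool mm [-2.5 19.6  2.9]
wrist cover_lip [0.3037, 0.1443, 0.0966] 0.6 in tool mm [-82.5  18.    2.1]
wrist cover_rear [0.3516, 0.2607, 0.1023] 0.91 in tool mm [43.4 13.2  2.4]
```

View pics/s11.png

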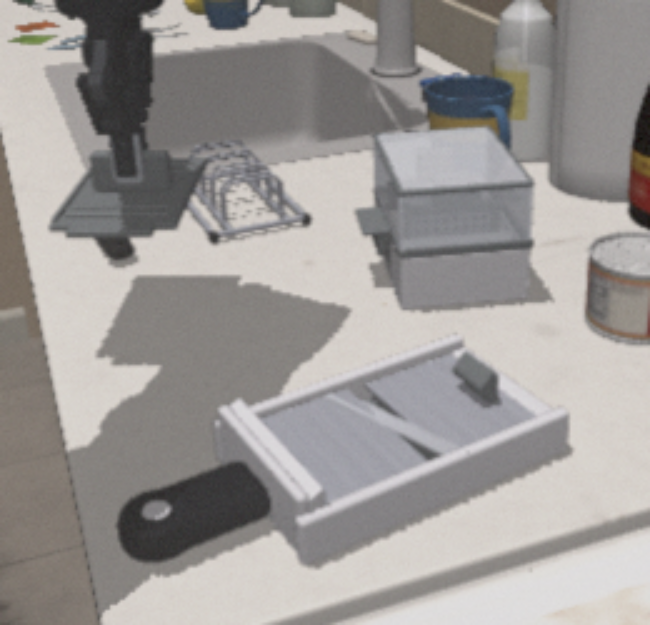

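View pics/w11.png

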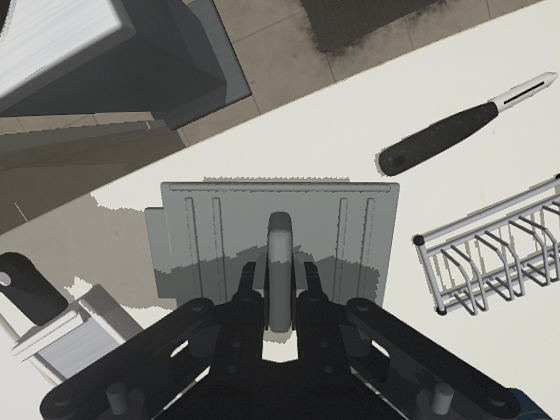

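```bash
cat > cfit.py <<'E'
from h import *
def fit():
    o=get_obs(); Rt=R.from_rotvec(o["tool_rot"]).as_matrix()
    for c in["side","wrist"]:
        p,d=grab_frame(c); W=pts(c,d).reshape(-1,3); Q=(W-o["ee_pos"])@Rt
        P=Q[(abs(Q[:,0])<.09)&(abs(Q[:,2])<.07)&(Q[:,1]>.003)&(Q[:,1]<.03)]
        A=np.c_[P[:,0],P[:,2],np.ones(len(P))]; k=np.ones(len(P),bool)
        for _ in range(5):
            s=np.linalg.lstsq(A[k],P[k,1],rcond=None)[0]; k=abs(A@s-P[:,1])<.003
        P=P[k]; print(c,len(P),"plane",s.round(4),"min",P.min(0).round(4),"max",P.max(0).round(4))
        h,b=np.histogram(P[:,0],bins=np.arange(-.09,.09,.004)); print(dict(zip((b[:-1]*1000).round().astype(int).tolist(),h.tolist())))
        L=P[P[:,0]<-.069]; 
        if len(L): print("lip z range",L[:,2].min(),L[:,2].max())
fit()
E
python3 cfit.py
```

```text
side 1109 plane [-0.007  -0.005   0.0098] min [-0.0787  0.0067 -0.046 ] max [0.0655 0.0134 0.0463]
{-90: 0, -86: 0, -82: 8, -78: 70, -74: 31, -70: 45, -66: 63, -62: 50, -58: 45, -54: 86, -50: 13, -46: 49, -42: 48, -38: 76, -34: 21, -30: 24, -26: 46, -22: 46, -18: 39, -14: 42, -10: 45, -6: 64, -2: 18, 2: 14, 6: 11, 10: 16, 14: 10, 18: 13, 22: 11, 26: 13, 30: 14, 34: 15, 38: 5, 42: 11, 46: 16, 50: 2, 54: 12, 58: 7, 62: 10, 66: 0, 70: 0, 74: 0, 78: 0, 82: 0}
lip z range -0.028826491313992862 0.030441733967362446
wrist 23547 plane [ 0.001  -0.0057  0.0094] min [-0.0772  0.0061 -0.0359] max [0.0658 0.0121 0.0458]
{-90: 0, -86: 0, -82: 0, -78: 386, -74: 589, -70: 599, -66: 804, -62: 812, -58: 800, -54: 677, -50: 888, -46: 797, -42: 840, -38: 738, -34: 890, -30: 756, -26: 658, -22: 566, -18: 562, -14: 506, -10: 427, -6: 246, -2: 208, 2: 225, 6: 443, 10: 499, 14: 565, 18: 564, 22: 666, 26: 753, 30: 890, 34: 747, 38: 829, 42: 784, 46: 879, 50: 675, 54: 790, 58: 789, 62: 700, 66: 0, 70: 0, 74: 0, 78: 0, 82: 0}
lip z range -0.029463549533140676 0.030672426956236832
```

```bash
cat > cgo.py <<'E'
import sys
from h import *
# lip tip (slicer x mm, z mm), tilt deg
lx,lz,tilt=map(float,sys.argv[1:4]); ly=float(sys.argv[4]) if len(sys.argv)>4 else 0
so=np.array([.4375,-.0295,0]); Rs=R.from_euler("z",10.5,degrees=True).as_matrix()
Rc=Rs@R.from_euler("y",-tilt,degrees=True).as_matrix()   # cover rot in world
tip=so+Rs@(np.array([lx,ly,lz])/1000)
org=tip-Rc@np.array([-.077,0,.0025])
# cover origin in tool frame (-.0005,.0146,.0005); tool axes: x=cx,y=-cz,z=cy
Rt=Rc@np.array([[1,0,0],[0,0,1],[0,-1,0]],float).T if False else np.stack([Rc[:,0],-Rc[:,2],Rc[:,1]],1)
tcp=org-Rt@np.array([-.0005,.0146,.0005])
print("tcp target",tcp.round(4),"org",org.round(4))
rel(tcp,Rt)
# current lip est
o=get_obs(); Rn=R.from_rotvec(o["tool_rot"]).as_matrix()
cn=np.stack([Rn[:,0],Rn[:,2],-Rn[:,1]],1)
on=o["ee_pos"]+Rn@np.array([-.0005,.0146,.0005]); tn=on+cn@np.array([-.077,0,.0025])
e=R.from_matrix(Rs.T@cn).as_euler("zyx",degrees=True)
print("now lip tip in slicer mm",(Rs.T@(tn-so)*1000).round(1),"origin",(Rs.T@(on-so)*1000).round(1),"yaw,pitch(-tilt),roll",e.round(2))
E
python3 cgo.py -55 110 0
```

```text
tcp target [ 0.4597 -0.0259  0.1221] org [ 0.4591 -0.0255  0.1075]
t 24.05 pos [0.335  0.2179 0.111 ] grip 0.0109 F [-0.1  0.9 -1.1]
shift first: total units xyz [-1.1832 -0.0734 -1.3905] mm [-177.5  -11.  -208.6] turn units [ 0.      0.3166 -0.0004] deg [ 0.   56.99 -0.07]
shift in final axes units [ 0.5214 -0.074  -1.7498]
now lip tip in slicer mm [-98.4 197.2  99. ] origin [-56.4 261.8  96.4] yaw,pitch(-tilt),roll [ 5.699e+01  6.000e-02 -4.000e-02]
```

>>> send_rows --plan '[0, 0, -0.2, 0, 0, 0.03, 0, 0, 0, -0.2, 0, 0, 0.045, 0, 0, 0, -0.1, 0, 0, 0.045, 0, 0, 0, 0, 0, 0, 0.045, 0, 0, 0, 0, 0, 0, 0.045, 0]'

```text
t: 24.55
ee_pos: [0.3354, 0.2183, 0.1869]
tool_rot: [-1.533, -0.402, 0.401]
force: [-1.8, -0.1, -1.0]
grip_width: 0.0107
```

>>> send_rows --plan '[0, 0, 0, 0, 0, 0.045, 0, 0, 0, 0, 0, 0, 0.045, 0, 0, 0, 0, 0, 0, 0.0166, 0, 0, 0.08, 0, -0.2, 0, 0, 0, 0, 0.08, 0, -0.28, 0, 0, 0]'

```text
t: 25.05
ee_pos: [0.3721, 0.1527, 0.1863]
tool_rot: [-1.565, -0.148, 0.147]
force: [1.2, -0.1, 0.0]
grip_width: 0.0105
```

>>> send_rows --plan '[0, 0.08, 0, -0.28, 0, 0, 0, 0, 0.08, 0, -0.28, 0, 0, 0, 0, 0.08, 0, -0.28, 0, 0, 0, 0, 0.08, 0, -0.25, 0, 0, 0, 0, 0.04, 0, -0.18, 0, 0, 0]'

```text
t: 25.55
ee_pos: [0.4608, -0.0284, 0.1864]
tool_rot: [-1.567, -0.143, 0.142]
force: [0.6, 0.5, -1.8]
grip_width: 0.0107
```

```bash
python3 cgo.py -55 90 12; python3 cfit.py | grep -v '{'
```

```text
tcp target [ 0.4556 -0.0267  0.1179] org [ 0.458  -0.0257  0.1036]
t 25.55 pos [ 0.4608 -0.0284  0.1864] grip 0.0107 F [ 0.6  0.5 -1.8]
shift first: total units xyz [-0.0321  0.4562  0.0179] mm [-4.8 68.4  2.7] turn units [ 0.0004 -0.0006 -0.0666] deg [  0.06  -0.1  -11.99]
shift in final axes units [-0.1261  0.4396  0.0176]
now lip tip in slicer mm [-54.4  -2.5 174.3] origin [ 22.6  -2.6 171.8] yaw,pitch(-tilt),roll [-0.11 -0.01 -0.05]
side 2295 plane [-0.0025 -0.0042  0.01  ] min [-0.077   0.0072 -0.0466] max [0.0672 0.0133 0.0452]
lip z range -0.03076934595830113 0.030373484568747406
wrist 23532 plane [-0.0002 -0.0038  0.0095] min [-0.0773  0.0064 -0.0374] max [0.0663 0.0124 0.0445]
lip z range -0.031244556845442997 0.029710786326033765
```

>>> send_rows --plan '[0, 0, 0, 0, 0, 0, -0.033, 0, 0, 0, 0, 0, 0, -0.0335, 0, 0, 0.2, 0, 0, 0, 0, 0, 0, 0.15, 0, 0, 0, 0, 0, 0, 0, 0, 0, 0, 0]'

```text
t: 26.15
ee_pos: [0.4686, -0.0229, 0.133]
tool_rot: [-1.541, -0.303, -0.016]
force: [-0.6, 0.3, -0.5]
grip_width: 0.0109
```

```bash
python3 cgo.py -58 38 12
```

```text
tcp target [ 0.4526 -0.0272  0.0659] org [ 0.455  -0.0262  0.0516]
t 26.15 pos [ 0.4686 -0.0229  0.133 ] grip 0.0109 F [-0.6  0.3 -0.5]
shift first: total units xyz [-0.1984  0.4152 -0.0089] mm [-29.8  62.3  -1.3] turn units [-0.0002  0.0002 -0.0016] deg [-0.04  0.04 -0.29]
shift in final axes units [-0.2005  0.4142 -0.0087]
now lip tip in slicer mm [-41.6   1.3 105.4] origin [ 34.3   1.3 118.6] yaw,pitch(-tilt),roll [  0.05 -11.71   0.04]
```

>>> send_rows --plan '[0, -0.1, 0.2, -0.008, 0, 0, 0, 0, -0.1, 0.2, 0, 0, 0, 0, 0, 0, 0.015, 0, 0, 0, 0, 0, 0, 0, 0, 0, 0, 0, 0, 0, 0, 0, 0, 0, 0]'

```text
t: 26.65
ee_pos: [0.4562, -0.0277, 0.0696]
tool_rot: [-1.54, -0.308, -0.022]
force: [-0.2, 0.0, -0.6]
grip_width: 0.0106
```

```bash
python3 cgo.py -62 29 12; python3 look.py 12
```

```text
tcp target [ 0.4487 -0.0279  0.0569] org [ 0.4511 -0.027   0.0426]
t 26.65 pos [ 0.4562 -0.0277  0.0696] grip 0.0106 F [-0.2  0.  -0.6]
shift first: total units xyz [-0.0658  0.0721  0.0074] mm [-9.9 10.8  1.1] turn units [-0.      0.0001  0.0006] deg [-0.    0.01  0.11]
shift in final axes units [-0.0657  0.0723  0.0074]
now lip tip in slicer mm [-54.6  -1.1  41.5] origin [21.2 -1.1 55.2] yaw,pitch(-tilt),roll [ 1.000e-02 -1.211e+01  0.000e+00]
26.65 [ 0.45615565 -0.02767807  0.06959836] 0.010591660415178714 [-0.20533439  0.01815896 -0.64650869] [-0.27  0.32  0.3   2.34 -0.44  0.31  0.6 ]
side cover [0.4568, -0.0299, 0.0538] 0.63 in tool mm [-3.1 15.5 -2.3]
side cover_lip [0.3837, -0.0401, 0.0396] 0.6 in tool mm [-78.2  13.9   1. ]
side cover_rear [0.5082, -0.0213, 0.0743] 0.66 in tool mm [52.2  6.4 -3.2]
wrist cover [0.4559, -0.0247, 0.0554] 0.6 in tool mm [-2.7 13.9  3. ]
wrist cover_lip [0.3829, -0.0385, 0.0405] 0.66 in tool mm [-78.5  12.9   2.7]
wrist cover_rear [0.5027, -0.0194, 0.0676] 0.81 in tool mm [45.8 11.9 -0.4]
```

View pics/s12.png

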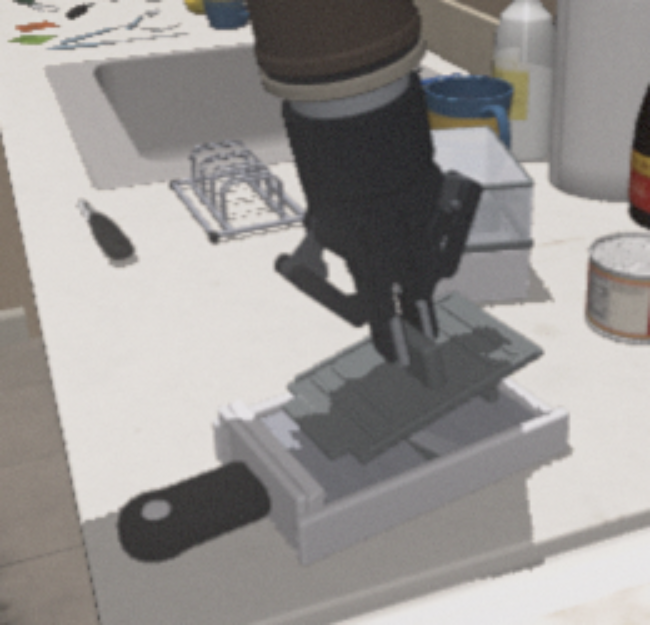

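View pics/w12.png

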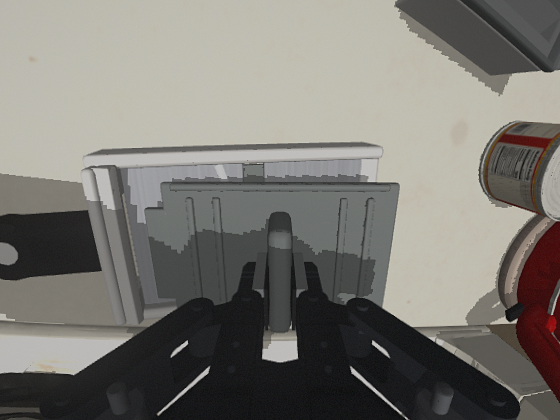

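>>> send_rows --plan '[0, -0.03, 0.04, 0.007, 0, 0, 0, 0, -0.03, 0.032, 0, 0, 0, 0, 0, 0, 0, 0, 0, 0, 0, 0, 0, 0, 0, 0, 0, 0]'

```text
t: 27.45
ee_pos: [0.4474, -0.0283, 0.0552]
tool_rot: [-1.541, -0.305, -0.02]
force: [-0.3, -0.2, -1.7]
grip_width: 0.011
```

```bash
python3 cgo.py -76 28.5 12
```

```text
tcp target [ 0.4349 -0.0305  0.0564] org [ 0.4373 -0.0295  0.0421]
t 27.45 pos [ 0.4474 -0.0283  0.0552] grip 0.011 F [-0.3 -0.2 -1.7]
shift first: total units xyz [-0.0809 -0.0255  0.0006] mm [-12.1  -3.8   0.1] turn units [-0.0001 -0.0002 -0.0005] deg [-0.01 -0.03 -0.09]
shift in final axes units [-0.0809 -0.0257  0.0007]
now lip tip in slicer mm [-63.4  -0.1  27.4] origin [12.5 -0.1 40.8] yaw,pitch(-tilt),roll [-3.000e-02 -1.191e+01  1.000e-02]
```

>>> send_rows --plan '[0, -0.027, -0.008, 0, 0, 0, 0, 0, -0.027, -0.008, 0, 0, 0, 0, 0, -0.027, -0.006, 0, 0, 0, 0, 0, 0, 0, 0, 0, 0, 0]'

```text
t: 27.85
ee_pos: [0.4346, -0.0305, 0.0563]
tool_rot: [-1.541, -0.305, -0.02]
force: [0.5, 0.2, -1.5]
grip_width: 0.0107
```

```bash
python3 cgo.py -76 27.5 5;  python3 look.py 13
```

```text
tcp target [ 0.4377 -0.03    0.0463] org [ 0.4384 -0.0293  0.0317]
t 27.85 pos [ 0.4346 -0.0305  0.0563] grip 0.0107 F [ 0.5  0.2 -1.5]
shift first: total units xyz [ 0.0068  0.0695 -0.0005] mm [ 1.  10.4 -0.1] turn units [-0.0001 -0.0001  0.0386] deg [-0.01 -0.02  6.94]
shift in final axes units [ 0.0151  0.0682 -0.0005]
now lip tip in slicer mm [-76.3   0.1  28.4] origin [-0.5  0.1 41.9] yaw,pitch(-tilt),roll [-2.000e-02 -1.194e+01  1.000e-02]
27.85 [ 0.43462377 -0.03046677  0.05630105] 0.010726033301250743 [ 0.54643875  0.19979022 -1.49513442] [-0.23  0.33  0.25  2.39 -0.48  0.25  0.64]
side cover [0.4364, -0.0329, 0.0384] 0.91 in tool mm [-2.4 17.8 -2.7]
side cover_lip [0.3611, -0.0414, 0.0259] 0.72 in tool mm [-79.   14.4   2.6]
side cover_rear [0.4845, -0.0228, 0.0576] 0.78 in tool mm [49.6  9.2 -1.5]
wrist cover [0.4395, -0.0275, 0.0447] 0.57 in tool mm [ 2.8 12.5  2. ]
wrist cover_lip [0.3631, -0.0441, 0.0279] 0.66 in tool mm [-77.1  12.7  -0.4]
wrist cover_rear [0.4832, -0.0192, 0.0553] 0.84 in tool mm [48.5 11.3  2.2]
```

View pics/s13.png

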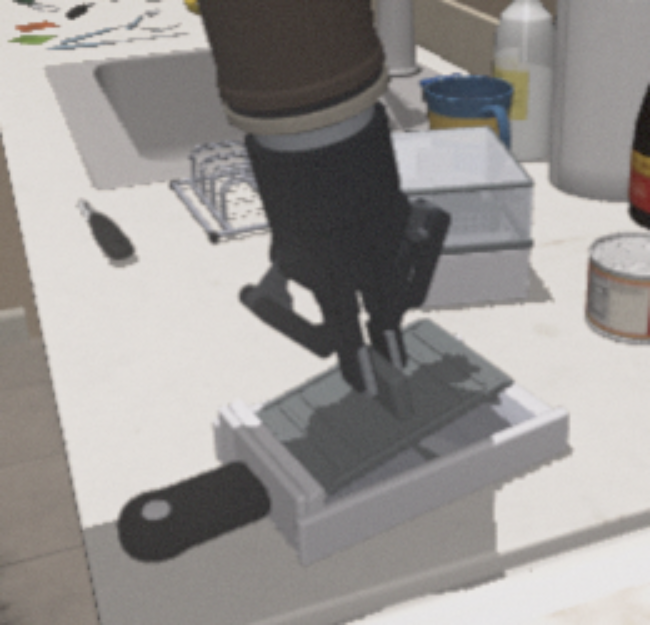

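View pics/w13.png

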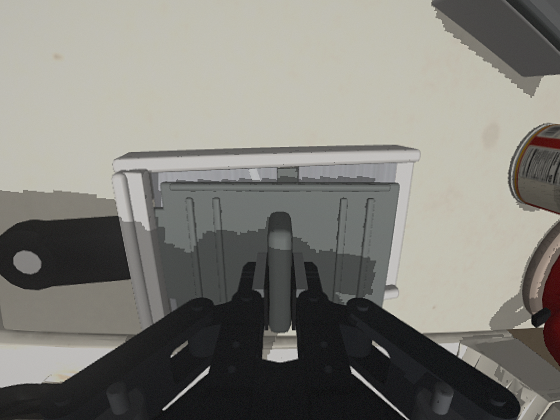

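>>> send_rows --plan '[0, 0, 0.023, 0, 0, 0, 0.013, 0, 0.002, 0.023, 0, 0, 0, 0.013, 0, 0.001, 0.022, 0, 0, 0, 0.013, 0, 0, 0, 0, 0, 0, 0]'

```text
t: 28.65
ee_pos: [0.4382, -0.0299, 0.0463]
tool_rot: [-1.558, -0.21, 0.078]
force: [-5.7, -1.7, 8.0]
grip_width: 0.0109
```

```bash
python3 cgo.py -76.8 27 4;  python3 cfit.py | grep plane
```

```text
tcp target [ 0.4373 -0.0301  0.0445] org [ 0.4377 -0.0295  0.0299]
t 28.65 pos [ 0.4382 -0.0299  0.0463] grip 0.0109 F [-5.7 -1.7  8. ]
shift first: total units xyz [-0.007   0.0116  0.0004] mm [-1.1  1.7  0.1] turn units [0.0001 0.0002 0.0048] deg [0.02 0.04 0.86]
shift in final axes units [-0.0068  0.0117  0.0004]
now lip tip in slicer mm [-75.6  -0.1  27.7] origin [ 1.3 -0.1 31.7] yaw,pitch(-tilt),roll [ 0.04 -4.86 -0.02]
side 3101 plane [-0.0117 -0.0221  0.0102] min [-0.0897  0.0066 -0.0585] max [0.0771 0.0155 0.0579]
wrist 24991 plane [-0.0112  0.0047  0.0095] min [-0.0892  0.0058 -0.0409] max [0.0774 0.0134 0.0596]
```

>>> send_rows --plan '[0.3, 0, 0, 0, 0, 0, 0, 0.3, 0, 0, 0, 0, 0, 0, 0.3, 0, -0.1, 0, 0, 0, 0, 0.3, 0, -0.2, 0, 0, 0, 0, 0.1, 0, -0.1, 0, 0, 0, 0]'

```text
t: 29.25
ee_pos: [0.4331, -0.0312, 0.1076]
tool_rot: [-1.557, -0.212, 0.075]
force: [0.2, 0.4, 0.3]
grip_width: 0.0121
```

```bash
cat > covs.py <<'E'
from h import *
so=np.array([.4375,-.0295,0]); Rs=R.from_euler("z",10.5,degrees=True).as_matrix()
for c in["side","wrist"]:
    p,d=grab_frame(c)
    W=pts(c,d).reshape(-1,3); Q=(W-so)@Rs
    P=Q[(abs(Q[:,0])<.058)&(abs(Q[:,1])<.042)&(Q[:,2]>.02)&(Q[:,2]<.055)&(abs(Q[:,0])>.012)]
    A=np.c_[P[:,0],P[:,1],np.ones(len(P))]; k=np.ones(len(P),bool)
    for _ in range(6):
        s=np.linalg.lstsq(A[k],P[k,2],rcond=None)[0]; k=abs(A@s-P[:,2])<.003
    print(c,k.sum(),"plane(slope x,y, z0 top)",s.round(4))
    G=Q[(abs(Q[:,0])<.02)&(abs(Q[:,1])<.04)&(Q[:,2]>.048)&(Q[:,2]<.072)]
    if len(G): print("  ridge",len(G),np.median(G,0).round(4),G.min(0).round(4),G.max(0).round(4))
    for n in["cover","cover_lip","cover_rear"]:
        for r in tip_of(c,n)[:1]: print("  ",n,((np.array(r["at"])-so)@Rs*1000).round(1),round(r["confidence"],2))
E
python3 covs.py; python3 look.py 14 >/dev/null
python3 - <<'E'
from h import *
# press point
so=np.array([.4375,-.0295,0]); Rs=R.from_euler("z",10.5,degrees=True).as_matrix()
t=so+Rs@np.array([.052,0,.085]); rel(t,Rdown(np.deg2rad(-79.5)))
E
```

```text
side 1902 plane(slope x,y, z0 top) [ 0.0973 -0.0004  0.0364]
  ridge 395 [-0.0069 -0.0088  0.0627] [-0.0096 -0.0314  0.048 ] [0.0031 0.0295 0.0681]
   cover [-4.5  0.9 31.1] 0.57
   cover_lip [-2.4 -0.2 -2.5] 0.72
   cover_rear [49.9 -4.7 39.3] 0.71
wrist 11389 plane(slope x,y, z0 top) [ 0.096  -0.0009  0.0365]
  ridge 1365 [-0.004   0.0064  0.0663] [-0.0099 -0.0299  0.048 ] [0.003  0.0299 0.0688]
   cover [ 0.3  2.2 32.9] 0.93
   cover_lip [-78.   -3.8  28.6] 0.59
   cover_rear [47.3  0.2 38.9] 0.7
t 30.05 pos [ 0.4325 -0.0309  0.106 ] grip 0.0087 F [-0.1  0.3 -0.3]
shift first: total units xyz [0.3674 0.1725 0.0033] mm [55.1 25.9  0.5] turn units [0.     0.     0.0275] deg [0.   0.   4.94]
shift in final axes units [0.3809 0.1402 0.0034]
```

View pics/s14.png

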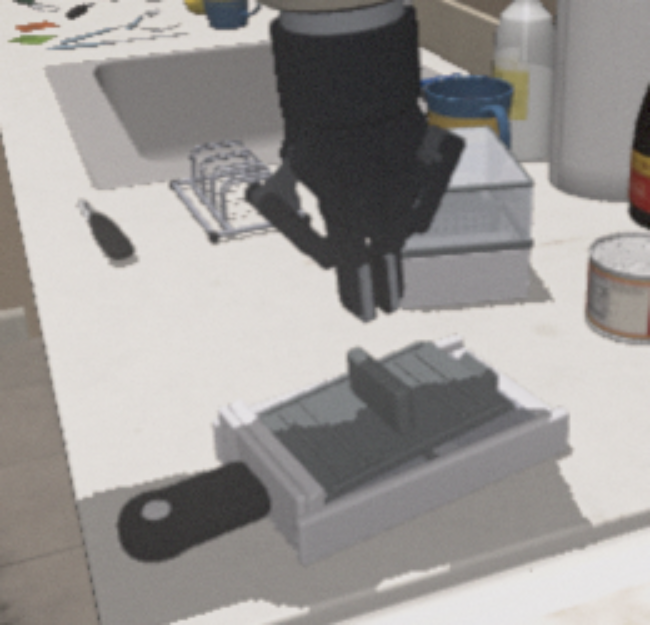

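>>> send_rows --plan '[0, 0, 0, 0, 0, 0, 0.0275, 0, 0.175, 0, 0.003, 0, 0, 0, 0, 0.175, 0.05, 0, 0, 0, 0, 0, 0, 0.09, 0, 0, 0, 0, 0, 0, 0, 0, 0, 0, 0]'

```text
t: 30.55
ee_pos: [0.4835, -0.0208, 0.0838]
tool_rot: [-1.566, -0.142, 0.146]
force: [-0.6, 0.0, 0.1]
grip_width: 0.0001
```

```bash
cat > press.py <<'E'
from h import *
so=np.array([.4375,-.0295,0]); Rs=R.from_euler("z",10.5,degrees=True).as_matrix()
t=so+Rs@np.array([.047,0,.029]); rel(t,Rdown(np.deg2rad(-79.5)))
print("tcp in slicer",((get_obs()["ee_pos"]-so)@Rs*1000).round(1))
E
python3 press.py
```

```text
t 30.55 pos [ 0.4835 -0.0208  0.0838] grip 0.0001 F [-0.6  0.   0.1]
shift first: total units xyz [ 0.0022  0.3652 -0.0014] mm [ 0.3 54.8 -0.2] turn units [ 0.      0.0002 -0.0008] deg [ 0.    0.03 -0.15]
shift in final axes units [ 0.0012  0.3652 -0.0014]
tcp in slicer [46.8  0.2 83.8]
```

Over the rear press point. Cover top there is about z = 41 mm; go down to just above, then press in small steps.

>>> send_rows --plan '[0, 0, 0.15, 0, 0, 0, 0, 0, 0, 0.1, 0, 0, 0, 0, 0, 0, 0.03, 0, 0, 0, 0, 0, 0, 0.03, 0, 0, 0, 0, 0, 0, 0, 0, 0, 0, 0]'

```text
t: 31.05
ee_pos: [0.4837, -0.0211, 0.039]
tool_rot: [-1.566, -0.143, 0.144]
force: [0.2, 0.2, 0.4]
grip_width: 0.0003
```

>>> send_rows --plan '[0, 0, 0.02, 0, 0, 0, 0, 0, 0, 0.02, 0, 0, 0, 0, 0, 0, 0, 0, 0, 0, 0]'

```text
t: 31.35
ee_pos: [0.4842, -0.0208, 0.0326]
tool_rot: [-1.566, -0.144, 0.144]
force: [-0.7, 0.3, 0.1]
grip_width: -0.0001
```

```bash
python3 covs.py
```

```text
side 1668 plane(slope x,y, z0 top) [0.0257 0.0025 0.0311]
  ridge 332 [-0.0055 -0.0067  0.0588] [-0.0081 -0.0312  0.048 ] [0.0039 0.0277 0.0634]
   cover [-1.7 -3.6 24.9] 0.74
   cover_lip [-81.    2.4  25.4] 0.75
   cover_rear [48.  -1.9 34.9] 0.88
wrist 15338 plane(slope x,y, z0 top) [0.024  0.0014 0.0315]
  ridge 2682 [0.001  0.013  0.0609] [-0.0072 -0.0139  0.048 ] [0.0049 0.0301 0.0635]
   cover [-2.1  1.2 26.6] 0.64
   cover_lip [-80.1  -1.5  24.7] 0.88
   cover_rear [44.4 -1.3 32.2] 0.56
```

>>> send_rows --plan '[0, 0, 0.02, 0, 0, 0, 0, 0, 0, 0.02, 0, 0, 0, 0, 0, 0, 0, 0, 0, 0, 0]'

```text
t: 32.05
ee_pos: [0.4844, -0.0209, 0.0289]
tool_rot: [-1.564, -0.144, 0.142]
force: [-12.3, 0.6, 48.2]
grip_width: 0.0001
```

Firm bottom contact (48 N at z = 28.9 mm). Back off and check.

>>> send_rows --plan '[0, 0, -0.04, 0, 0, 0, 0, 0, 0, -0.2, 0, 0, 0, 0, 0, 0, -0.3, 0, 0, 0, 0, 0, 0, -0.3, 0, 0, 0, 0, 0, 0, -0.3, 0, 0, 0, 0]'

```text
t: 32.55
ee_pos: [0.4836, -0.0211, 0.1991]
tool_rot: [-1.566, -0.143, 0.144]
force: [1.2, 0.4, -0.3]
grip_width: -0.0001
```

```bash
python3 covs.py; python3 look.py 15; python3 - <<'E'
from h import *
o=np.array([.588,.1945]);th=np.deg2rad(-13.1); A=np.array([[np.cos(th),-np.sin(th)],[np.sin(th),np.cos(th)]])
for c in["side","top"]:
    p,d=grab_frame(c); cv2.imwrite(f"pics/{c}16.png",p)
    W=pts(c,d).reshape(-1,3); Q=W.copy(); Q[:,:2]=(W[:,:2]-o)@A
    P=Q[(abs(Q[:,0])<.045)&(abs(Q[:,1])<.06)&(Q[:,2]>.094)&(Q[:,2]<.13)]
    print(len(P),np.polyfit(P[:,0],P[:,2],1),np.median(P[:,2]))
    print([(n,np.round(tip_of(c,n)[0]["at"],3)) for n in("mug","tin","potato_peeler","lid_tab") if tip_of(c,n)])
E
```

```text
side 1747 plane(slope x,y, z0 top) [-0.0008  0.0006  0.0293]
  ridge 313 [-0.0046 -0.0056  0.0576] [-0.0074 -0.0309  0.048 ] [0.0051 0.0286 0.0614]
   cover [-3.2 -0.1 23.1] 0.67
   cover_lip [-80.6   0.8  23.8] 0.96
   cover_rear [50.8 -0.9 28.9] 0.73
wrist 5967 plane(slope x,y, z0 top) [-0.0035 -0.0029  0.0287]
  ridge 714 [-0.0013  0.0025  0.0586] [-0.0087 -0.0306  0.048 ] [0.0038 0.0298 0.0614]
   cover [-2.1  2.5 26. ] 0.93
   cover_lip [-79.6  -1.9  29.3] 0.97
   cover_rear [47.3 -1.1 30. ] 0.64
32.95 [ 0.48314186 -0.02089866  0.19624367] -7.803389606422314e-05 [-0.12292061 -0.13976897  0.0207868 ] [-0.53  0.26  0.57  1.99 -0.17  0.94  0.31]
side cover [0.435, -0.03, 0.0215] 0.86 in tool mm [-48.5 174.9  -0.2]
side cover_lip [0.3591, -0.0424, 0.0222] 0.88 in tool mm [-125.4  174.4    1.5]
side cover_rear [0.4877, -0.0222, 0.0284] 0.79 in tool mm [  4.7 167.8  -2.1]
wrist cover [0.4387, -0.0271, 0.0235] 0.72 in tool mm [-44.4 172.9   2. ]
wrist cover_lip [0.3603, -0.0468, 0.0259] 0.88 in tool mm [-125.   170.7   -3.1]
824 [0.00018469 0.10058717] 0.10057164604072599
[('tin', array([ 0.678,  0.055, -0.005])), ('potato_peeler', array([ 0.324,  0.395, -0.001])), ('lid_tab', array([0.528, 0.209, 0.052]))]
2358 [0.00100105 0.10094818] 0.10094750450578088
[('mug', array([ 0.7  ,  0.365, -0.002])), ('tin', array([ 0.677,  0.053, -0.001])), ('potato_peeler', array([0.326, 0.395, 0.   ])), ('lid_tab', array([0.528, 0.213, 0.051]))]
```

View pics/s15.png

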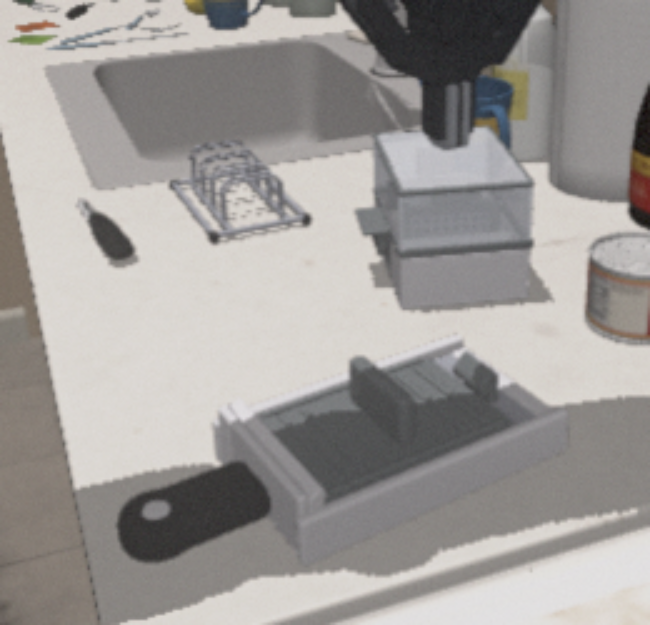

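View pics/w15.png

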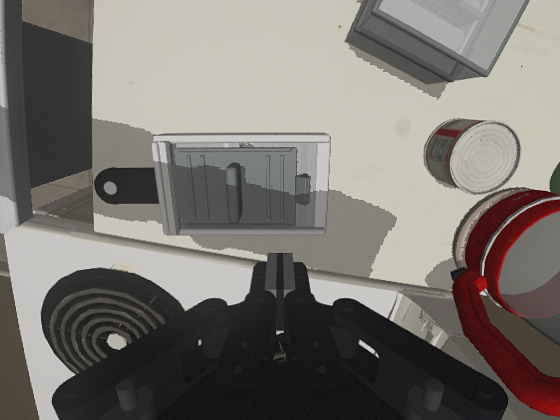

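```bash
python3 -c "
from bench import job,get_obs
print(job.sign_off(), get_obs()['t'])"
```

```text
the job is handed in; nothing more can be done
the job is handed in; nothing more can be done
```

The vegetable slicer is put away and I handed the job in at about 33 s.

- **Inserts:** There were two in the rack, the slicing one and the fine grater. They went into slots 3 and 1 of the case and stood at full depth (tab tops at 93–94 mm, about 2 mm off centre lengthwise). I measured that before closing the lid.
- **Lid:** I pulled it over by the thumb tab and pressed it shut. The last check showed it flat (about 0.001 rad, top at 100.6–101 mm).
- **Cover:** It had been knocked a few centimetres aside before I picked it up. I found it again, hooked the lip into the slot at a 12 degree tilt, lowered it onto the catch and pressed the rear down. It now lies flat (tilt under 0.005 rad, top at 29 mm), with the catch over its rear edge.
- **Mug, tin and peeler:** All three are where they were at the start.

**Checks that disagreed or were less certain:**
- The detector put the cover 2–3 mm towards the handle, while the depth data gave about 1 mm. Both are inside the 4 mm allowed.
- The lid and cover presses peaked at about 45 N and 48 N at the wrist, more than the clicks needed. That load came from the fingertips, and the wrist limit is 120 N.

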